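# Load a tote and release it down the roller lane

## Robot

A 6-joint arm with a two-finger parallel gripper is mounted at the origin on the work surface. World frame = base frame: x ahead of the robot, y to its left, z up, the work surface at z = 0. Lengths are in mm, angles in rad, forces in N, time in s.
With the tool pointing down it reaches from about 275 to 1000 mm from the base axis. Payload 8.4 kg.
Tool frame: the origin (TCP) lies midway between the tips of the shut fingers; the grasp point (between the pads) lies r.grip_point_offset behind it (r.grip_point_offset is the distance from the TCP to the grasp point, in mm); z points along the fingers, y is the direction in which the jaws open and shut (so a half turn about z gives the same grasp; the last joint's range is limited). The gripper opens to 85 mm and grips with 20 to 120 N. Pads are 22 mm wide; open, the fingers measure 114 mm over their backs; the gripper's body (76 mm by 85 mm) begins 54 mm behind the grasp point. The pads swing forward as they close: fully open they stand 13 mm farther back than shut.
Start: joints at [1.197, 0.353, 1.633, -0, 1.155, -0.002], TCP at [227.057, 582.3, 199.881] pointing down, gripper open.
Joint ranges: [-2.63, 2.63], [-0.92, 2.1], [0.06, 2.66], [-1.3, 4.44], [0, 2.69], [-3.02, 3.02]. Speed limits (rad/s): [2.22, 2.22, 2.79, 3.14, 3.14, 3.14].

## Interface

Orientations are given as [roll, pitch, yaw] about the fixed x, y, z axes, in that order (R = Rz(yaw) Ry(pitch) Rx(roll)).
In Python, from rig import r gives the robot as it stands.
- The arm moves only by the tool move_arm, never from a script. Its argument "targets" is one flat list of numbers, 5 for each row, row after row: the gripper's target within -1 to 1 (fully open at 1, half-way at 0, shut at -1), then the shift along the tool's x, y, z in cm, then the turn about the tool's z in degrees. In form: [gripper, tx, ty, tz, turn, gripper, tx, ty, tz, turn, ...]. A call has 1 to 10 rows; each row is the pose to reach, as a shift and turn from the pose commanded when the call began, along the tool's axes at that moment; what a row does not reach only later rows make up. A row lasts 1/10 s, in which the tool goes at most 50 mm and 8.59 degrees, less where a joint would pass 70% of its speed; a pose out of reach is approached as far as the arm can. A call with a gripper value outside its range is refused whole. The fingers move at their own pace and stop on an object; "squeeze" is the grip in N (left out, the last holds). Time passes only in rows, so rows that repeat a pose let the fingers close. It gives the time, the measured TCP pose, the force and the opening at its end, in the units of the state.
- r.sense(): the state, without advancing time (a new reading comes with each control period).
- r.grab_frame(name): name is "scene" or "top" or "wrist"; returns a dict with "img" (480x640x3 uint8, blue, green, red), "K" (3x3 intrinsics, pixels), "k1" (the pictures are not rectified: a ray, as slopes to the right and down, at radius r is drawn at 1 + k1 r^2 times it, then the intrinsics apply), "world_to_cam" (4x4, takes a point from world to camera coordinates). Camera axes: x right, y down, z forward; pixel columns grow to the right and rows downward; lengths in mm; the calibration is good to about 2 mm. A picture is of the moment at which its call begins. There is no depth.
- r.sign_off(): hands the job in, once; it reports no verdict.
Trained networks look in a picture, given as the dict that the camera call returned (one of the last four; its "shot" number tells which), for a name from the list of things; names that differ only in an ending like _2 or _b are one class to them, and where a whole thing is asked for, a point or a joint stands for the part that bears it (a point fixed in the world has none). Each returns a list of dicts, best first, with "conf" (0 to 1); they miss things now and then, are a little off and sometimes report something else, mostly with a low value. They report only what shows in the picture. A call takes as long as a camera call. They do not tell look-alikes from the thing itself.
- r.outline_of(picture, thing): "region" (480x640 bool, what is visible of it).
- r.mark_of(picture, thing): "position" ([x, y, z] in mm, in world coordinates, good to about 4 mm: a listed point, or the origin of a listed thing).
The state is a dict: "clock": time; "qpos": joint angles; "qvel": joint speeds; "joint_efforts": joint torques, N m; "eef_pos": TCP position; "tcp_rot": TCP orientation; "contact_force": force on the tool from outside, world axes, zero at the start; "wrist_torque": the same for the moment, N m; "opening": opening from 0.0 (shut) to 1.0 (fully open).
Only numpy, scipy, OpenCV 4.12 (cv2) and the standard library are available. Lean on these libraries where they do the work, as an engineer would, in place of code of your own. Each camera call takes 0.05 s, during which the arm holds its last target.

## Task

Get the blue tote ready where it waits against the raised stop of the roller lane: put every small product from the green mat into it, and take the long cardboard carton that lies across the lane's side rails and lay it flat and lengthwise on the middle of the yellow-edged black mat, keeping the safety bolt home all the while. Only when that is done, draw the yellow-knobbed safety bolt and throw the red-balled stop lever over, so that the tote rolls down to rest at the end plate with its goods inside. Then bring the lever fully back and push the bolt fully home for the next tote; the tape roll, pen cup and scanner stay where they are.

Things in the scene. Friction and masses are not known exactly. Their poses are not given: they have to be found in the camera images.
- lane: bench-top gravity roller lane, fixed during a run. Origin on the bench under the stop blade; z up, y along the lane UPHILL, x across it, away from the robot. Runs from y = +235 down to the end plate, inner face at y = -469; 200 wide over two blue side rails, each 15 thick, 170 clear between. Roller tops are 80 above the bench at y = 0 and rise 44 per m of y; the rails stand 15 above the rollers.  Sizes in mm.
- stop_top (a point): middle of the top edge of the red stop blade across the lane at its y = 0, 120 wide, 8 thick. Up: 34 above the rollers. The lever lowers it in proportion to its angle, 40 at full throw, below the roller tops. Sizes in mm.
- stop_lever (a joint): angle of the stop lever on the near rail, hinged about lane x: 0 = at rest, leaning 40 degrees uphill from upright, blade up; 1.05 = thrown over downhill, 20 degrees past upright, blade down. Barred by the safety bolt when that is home (small play). Stays where it is left; about 2 to 3 N at the ball.
- lever_pivot (a point): the lever's hinge: a fixed point at lane x = -130, y = 0, z = 60; the axis runs along lane x. Sizes in mm.
- lever_ball (a point): centre of the red ball, diameter 30, on the end of the lever, 130 from the pivot; the arm below it is a flat bar 14 by 10. At rest it stands at lane x = -130, y = +84, z = 160. Sizes in mm.
- safety_bolt (a joint): travel in m of the safety bolt: 0 = home, barring the lever; 0.026 = fully drawn, towards the robot (lane -x). The lever is free from about 0.018 on. Stays where it is left; 1 to 2 N to slide. Pushed home while the lever is thrown, it would bar the lever from coming back.
- bolt_knob (a point): middle of the top of the bolt's upright yellow knob, diameter 16, 30 long from this point down to the bolt's steel barrel. When home: lane x = -172, y = 29, z = 160. Sizes in mm.
- tote: blue open tote, 150 (its x) by 200 (its y) by 60 high outside, walls and floor 4, 0.35 to 0.6 kg. Origin in the middle of its underside. Starts on the rollers against the uphill side of the blade, origin at lane y = about 104, its y along the lane's; at the end plate its origin is at lane y = about -369. Once let go it rolls down slowly, in 5 to 15 s. Sizes in mm.
- carton: long brown carton, 240 (its x) by 60 (its y) by 45 high, 0.15 to 0.31 kg; origin in the middle of its underside. Starts lying across the two side rails, somewhere downhill of the blade. Sizes in mm.
- hold_mat: black rubber mat with yellow edges, fixed on the bench at the robot's right, 140 (its x) by 320 (its y), 3 thick; origin at the middle of its underside. Sizes in mm.
- jar: pink cosmetic jar with white screw lid, upright cylinder, diameter 46, height 44 mm, 50 to 90 g; origin in the middle of its underside, z towards its top. May be absent. Starts upright on the green mat.
- spool: thread spool, white end flanges and magenta thread, upright cylinder, diameter 42, height 46 mm, 50 to 90 g; origin in the middle of its underside, z towards its top. May be absent. Starts upright on the green mat.
- tin: round aluminium tin with teal lid, upright cylinder, diameter 52, height 38 mm, 50 to 90 g; origin in the middle of its underside, z towards its top. May be absent. Starts upright on the green mat.
- tall_box: small purple product box with a white band, 44 (its x) by 36 (its y) by 52 high mm, 50 to 90 g; origin in the middle of its underside, z towards its top. May be absent. Starts upright on the green mat.
- flat_box: small orange product box with a white middle, 60 (its x) by 42 (its y) by 28 high mm, 50 to 90 g; origin in the middle of its underside, z towards its top. May be absent. Starts upright on the green mat.
- tape_roll: roll of brown packing tape lying flat beyond the lane, 90 across, 48 high, origin in the middle of its underside; leave alone
- pen_cup: dark steel cup with pens past the uphill end of the lane, 76 across, cup 95 high, pens to 145; origin in the middle of its underside; leave alone
- scanner: hand scanner lying on the bench beyond the lane, about 180 by 55 by 45; origin on its underside; leave alone
Not all that is in view belongs to the job. Of the things that look like the jar, take the one that is farthest from the robot's base at the start.

How it is judged (in metres and radians):
On the way, in this order (a step that is already met when the one before it is completed fails the run):
1. every product is in the tote, the tote still waits at the stop, the carton lies on the mat, lever and bolt are home (x of jar in the frame of tote between -0.075 and 0.075 m and y of jar in the frame of tote between -0.1 and 0.1 m and z of jar in the frame of tote between -0.005 and 0.055 m and x of spool in the frame of tote between -0.075 and 0.075 m and y of spool in the frame of tote between -0.1 and 0.1 m and z of spool in the frame of tote between -0.005 and 0.055 m and x of tin in the frame of tote between -0.075 and 0.075 m and y of tin in the frame of tote between -0.1 and 0.1 m and z of tin in the frame of tote between -0.005 and 0.055 m and x of tall_box in the frame of tote between -0.075 and 0.075 m and y of tall_box in the frame of tote between -0.1 and 0.1 m and z of tall_box in the frame of tote between -0.005 and 0.055 m and x of flat_box in the frame of tote between -0.075 and 0.075 m and y of flat_box in the frame of tote between -0.1 and 0.1 m and z of flat_box in the frame of tote between -0.005 and 0.055 m and x of carton in the frame of hold_mat between -0.05 and 0.05 m and y of carton in the frame of hold_mat between -0.06 and 0.06 m and z of carton in the frame of hold_mat between -0.005 and 0.012 m and angle between the x axis of carton and the y axis of hold_mat, either way round below 0.4 rad and angle between carton's own z axis and vertical below 0.15 rad and contact force between the fingers and carton below 0.3 N and y of tote in the frame of lane between 0.08 and 0.16 m and value of joint stop_lever below 0.08 rad and value of joint safety_bolt below 0.004 m), for 0.3 s.
2. the safety bolt is drawn while the lever is still at rest (value of joint safety_bolt above 0.018 m and value of joint stop_lever below 0.1 rad), for 0.1 s.
3. the lever is thrown over and the stop is down (value of joint stop_lever above 0.9 rad), for 0.1 s.
4. the tote has run down to the end plate (y of tote in the frame of lane between -0.42 and -0.345 m and x of tote in the frame of lane between -0.03 and 0.03 m and angle between tote's own z axis and vertical below 0.12 rad), for 0.3 s.
At the end, for the whole second after the job is handed in: Every product is inside the tote; the tote rests upright at the end plate (within 25 mm); the carton lies flat on the black mat, its middle within 50 mm of the mat's, lengthwise within 0.4 rad; lever within 0.08 rad of rest, bolt within 4 mm of home; all still and let go (all of step 4 and x of jar in the frame of tote between -0.075 and 0.075 m and y of jar in the frame of tote between -0.1 and 0.1 m and z of jar in the frame of tote between -0.005 and 0.055 m and x of spool in the frame of tote between -0.075 and 0.075 m and y of spool in the frame of tote between -0.1 and 0.1 m and z of spool in the frame of tote between -0.005 and 0.055 m and x of tin in the frame of tote between -0.075 and 0.075 m and y of tin in the frame of tote between -0.1 and 0.1 m and z of tin in the frame of tote between -0.005 and 0.055 m and x of tall_box in the frame of tote between -0.075 and 0.075 m and y of tall_box in the frame of tote between -0.1 and 0.1 m and z of tall_box in the frame of tote between -0.005 and 0.055 m and x of flat_box in the frame of tote between -0.075 and 0.075 m and y of flat_box in the frame of tote between -0.1 and 0.1 m and z of flat_box in the frame of tote between -0.005 and 0.055 m and contact force between the fingers and jar below 0.3 N and contact force between the fingers and spool below 0.3 N and contact force between the fingers and tin below 0.3 N and contact force between the fingers and tall_box below 0.3 N and contact force between the fingers and flat_box below 0.3 N and x of carton in the frame of hold_mat between -0.05 and 0.05 m and y of carton in the frame of hold_mat between -0.06 and 0.06 m and z of carton in the frame of hold_mat between -0.005 and 0.012 m and angle between the x axis of carton and the y axis of hold_mat, either way round below 0.4 rad and angle between carton's own z axis and vertical below 0.15 rad and contact force between the fingers and carton below 0.3 N and value of joint stop_lever below 0.08 rad and value of joint safety_bolt below 0.004 m and contact force between the fingers and tote below 0.3 N and linear speed of each of tote, carton below 0.03 m/s); the robot touches nothing.
It fails at once if the tote or its goods run into the carton (contact force between tote and carton above 0.5 N).
It fails at once if the safety bolt is drawn before the carton is off the lane (value of joint safety_bolt above 0.012 m and z of carton in the frame of hold_mat above 0.03 m).
It fails at once if the tape_roll is pushed away or tipped (distance of tape_roll from where it was at the start of the episode above 0.03 m or angle between tape_roll's own z axis and vertical above 0.5 rad).
It fails at once if the pen_cup is pushed away or tipped (distance of pen_cup from where it was at the start of the episode above 0.03 m or angle between pen_cup's own z axis and vertical above 0.5 rad).
It fails at once if the scanner is pushed away or tipped (distance of scanner from where it was at the start of the episode above 0.03 m or angle between scanner's own z axis and vertical above 0.5 rad).
Of jar, spool, tin, tall_box, flat_box only 2 to 4 are there at a start; the rules pass over those that are not, and their reading is None.
At some moment in a run one of jar, spool, tin, tall_box, flat_box may be knocked a few centimetres aside while the robot is not near it.
Once in a run the grip may slacken for a moment while it holds something.
It also fails if it takes over 210 s, if anything falls off the work surface, if the arm or the gripper's body presses on something with over 40 N, if the wrist force passes 120 N, or if a joint passes its speed limit or range.

## Working session

There is one attempt and no reset: what is moved stays moved. The work goes in short steps, Python scripts to look and compute and a tool call to move; the robot and the scene stay as the last step left them, time stands still between calls to the robot, and variables do not carry over. Pictures are saved under pics/ and viewed, and the job is handed in when it is done.

Besides the shell and the picture viewer there is one more tool, called as name(argument=value, ...), one argument or row to a line, values as JSON. move_arm: Moves the arm, as the interface text tells. Its arguments: {"type":"object","properties":{"targets":{"type":"array","items":{"type":"number"}},"squeeze":{"type":"number"}},"required":["targets"]}

```bash
ls; mkdir -p pics
cat > h.py <<'E'
from rig import r
import numpy as np, cv2
def shot(name,fn):
    p=r.grab_frame(name); cv2.imwrite('pics/'+fn+'.png',p['img']); return p
def proj(p,X):
    X=np.atleast_2d(X); c=(p['world_to_cam']@np.c_[X,np.ones(len(X))].T)[:3]
    x=c[0]/c[2];y=c[1]/c[2];k=1+p['k1']*(x*x+y*y)
    K=p['K']; return np.c_[K[0,0]*x*k+K[0,2],K[1,1]*y*k+K[1,2]]
def ray(p,uv):
    K=p['K']; d=np.array([(uv[0]-K[0,2])/K[0,0],(uv[1]-K[1,2])/K[1,1]]);
    q=d.copy()
    for _ in range(20): q=d/(1+p['k1']*(q@q))
    W=p['world_to_cam']; R=W[:3,:3]; t=W[:3,3]
    return -R.T@t, R.T@np.array([q[0],q[1],1.])
def atz(p,uv,z):
    o,d=ray(p,uv); return o+d*(z-o[2])/d[2]
E
python3 - <<'E'
from h import *
s=r.sense(); print(s, r.grip_point_offset)
for n in ('scene','top','wrist'):
    p=shot(n,n+'0'); print(n,p['k1'],p['K'].tolist(),np.round(np.linalg.inv(p['world_to_cam']),2).tolist())
    for t in ['lane','stop_top','stop_lever','lever_ball','bolt_knob','tote','carton','hold_mat','jar','spool','tin','tall_box','flat_box','tape_roll','pen_cup','scanner']:
        m=r.mark_of(p,t); print(t,[(np.round(a['position']).tolist(),round(a['conf'],2)) for a in m[:4]])
E
```

```text
pics
{'clock': 0.0, 'qpos': array([ 1.19655995e+00,  3.53667887e-01,  1.63418248e+00,  6.07516240e-07,
        1.15519528e+00, -2.39925126e-03]), 'qvel': array([ 8.51462182e-04,  7.03136861e-04, -3.14462143e-04, -5.31521115e-05,
       -2.12031755e-03,  5.11074401e-04]), 'joint_efforts': array([-3.14116907e-03, -6.05254555e+01, -3.42043626e+01, -3.88328253e-04,
        9.87692998e-03,  6.63582938e-06]), 'eef_pos': array([226.87796915, 581.77645316, 199.1287054 ]), 'tcp_rot': array([-3.14013967e+00, -4.04152614e-06,  2.76975528e+00]), 'contact_force': array([-0.45527592,  0.26483965,  0.09715391]), 'wrist_torque': array([-0.01125086,  0.06197943,  0.04450113]), 'opening': 1.0005129171609917} 18.700000000000003
scene -0.09496871725642765 [[512.5855425957403, 0.0, 322.8929354764094], [0.0, 512.5855425957403, 235.2007264444491], [0.0, 0.0, 1.0]] [[0.6, 0.5, -0.63, 1174.15], [0.8, -0.38, 0.47, -403.91], [-0.01, -0.78, -0.63, 751.93], [0.0, 0.0, 0.0, 1.0]]
lane [([632.0, -3.0, 3.0], 0.94), ([629.0, 106.0, 82.0], 0.68)]
stop_top [([627.0, 0.0, 117.0], 0.9)]Traceback (most recent call last):
  File "<stdin>", line 6, in <module>
ValueError: it knows: bolt_knob, carton, flat_box, hold_mat, jar, lane, lever_ball, lever_pivot, pen_cup, scanner, spool, stop_top, tall_box, tape_roll, tin, tote
```

Run:
```python
from h import *
for n in ('scene','top','wrist'):
    p=shot(n,n+'1'); print(n,p['k1'],p['K'][0].tolist(),np.round(np.linalg.inv(p['world_to_cam']),2).tolist())
    for t in ['lane','stop_top','lever_pivot','lever_ball','bolt_knob','tote','carton','hold_mat','jar','spool','tin','tall_box','flat_box','tape_roll','pen_cup','scanner']:
        m=r.mark_of(p,t); print(t,[(np.round(a['position']).tolist(),round(a['conf'],2)) for a in m[:4]])
```

```text
scene -0.09496871725642765 [512.5855425957403, 0.0, 322.8929354764094] [[0.6, 0.5, -0.63, 1174.15], [0.8, -0.38, 0.47, -403.91], [-0.01, -0.78, -0.63, 751.93], [0.0, 0.0, 0.0, 1.0]]
lane [([629.0, -4.0, -1.0], 0.89)]
stop_top [([626.0, -2.0, 1.0], 0.67), ([628.0, -6.0, 116.0], 0.58)]
lever_pivot [([504.0, -9.0, 63.0], 0.86)]
lever_ball [([499.0, 73.0, 160.0], 0.59), ([503.0, -8.0, 65.0], 0.3)]
bolt_knob [([630.0, -5.0, -1.0], 0.61), ([455.0, 15.0, 164.0], 0.51)]
tote []
carton [([507.0, -10.0, 65.0], 0.66), ([649.0, -214.0, 88.0], 0.61), ([629.0, -4.0, 114.0], 0.34), ([809.0, 37.0, -0.0], 0.3)]
hold_mat [([398.0, -255.0, 2.0], 0.87)]
jar [([345.0, 1.0, 0.0], 0.93), ([408.0, 166.0, -0.0], 0.63), ([291.0, 180.0, -4.0], 0.6)]
spool [([626.0, -3.0, 114.0], 0.51)]
tin []
tall_box []
flat_box [([517.0, 423.0, 1.0], 0.64)]
tape_roll [([810.0, 38.0, 2.0], 0.9), ([628.0, -4.0, -0.0], 0.32), ([628.0, -2.0, 113.0], 0.27)]
pen_cup [([671.0, 395.0, -4.0], 0.63)]
scanner []
top -0.0275482952467219 [600.7043977380473, 0.0, 317.0232908816287] [[-0.02, -0.99, 0.15, 385.83], [-1.0, 0.02, -0.01, 79.09]
[... 358 characters left out ...]
ld_mat []
jar [([407.0, 162.0, -1.0], 0.71), ([349.0, -5.0, -5.0], 0.63), ([292.0, 179.0, 3.0], 0.59)]
spool []
tin []
tall_box []
flat_box [([523.0, 425.0, -1.0], 0.82), ([394.0, -254.0, -0.0], 0.75)]
tape_roll [([812.0, 36.0, 1.0], 0.89)]
pen_cup [([668.0, 396.0, 0.0], 0.74)]
scanner [([800.0, -124.0, -0.0], 0.65)]
wrist -0.05380582311854617 [411.30512829563315, 0.0, 319.9702153927894] [[0.36, 0.89, 0.27, 157.04], [0.93, -0.35, -0.11, 609.82], [0.0, 0.29, -0.96, 373.43], [0.0, 0.0, 0.0, 1.0]]
lane []
stop_top []
lever_pivot []
lever_ball []
bolt_knob []
tote []
carton []
hold_mat []
jar [([295.0, 182.0, 3.0], 0.75)]
spool []
tin []
tall_box []
flat_box []
tape_roll []
pen_cup []
scanner []
```

View pics/scene1.png

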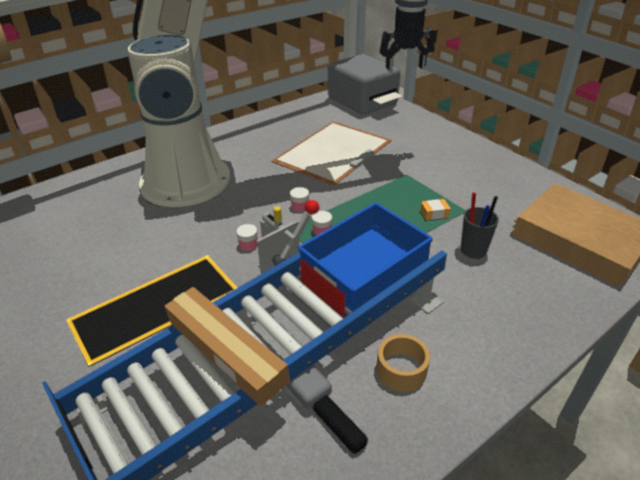

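View pics/top1.png

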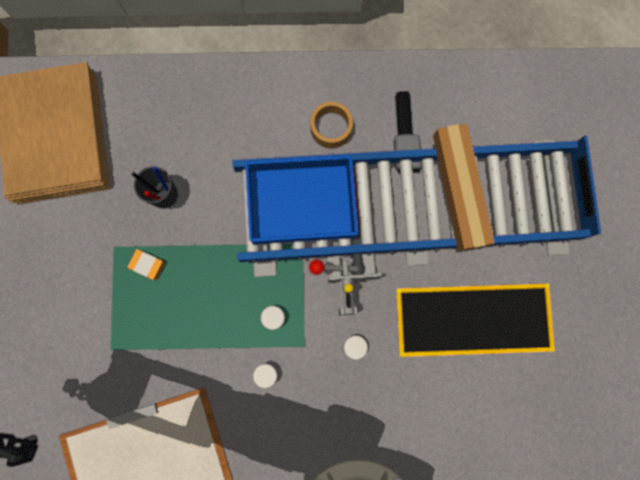

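View pics/wrist1.png

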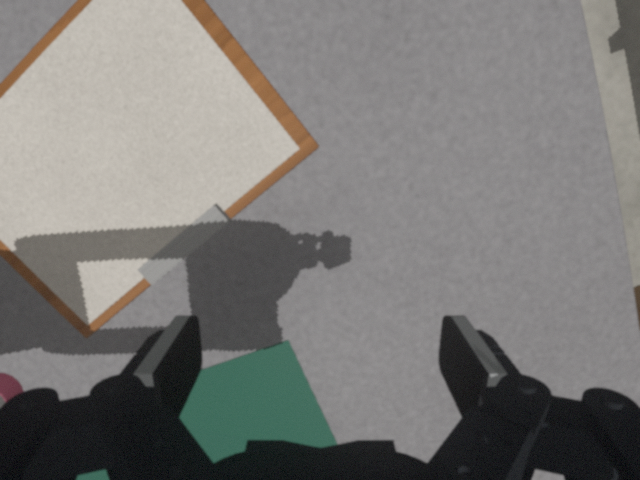

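Both pictures agree: jars at about (408,164), (346,-2) and (291,180). The farthest one is on the green mat, so that's mine. The flat box is near (520,424), and no other products are on the mat. In the top view the carton lies across the rails at (465,187) px. Next I'll measure yaws and refine.

```bash
cat > fit.py <<'E'
from h import *
def rect(p,t,z,i=0):
    m=r.outline_of(p,t)
    for a in m[:3]:
        c,_=cv2.findContours(a['region'].astype(np.uint8),cv2.RETR_EXTERNAL,cv2.CHAIN_APPROX_NONE)
        c=max(c,key=cv2.contourArea)[:,0]
        W=np.array([atz(p,uv,z)[:2] for uv in c]).astype(np.float32)
        (cx,cy),(w,h),an=cv2.minAreaRect(W)
        print(t,round(a['conf'],2),'n',int(a['region'].sum()),'c',round(cx,1),round(cy,1),'size',round(w,1),round(h,1),'ang of w',round(an,1))
E
python3 - <<'E'
from fit import *
p=shot('top','top2')
rect(p,'carton',131);rect(p,'flat_box',28);rect(p,'hold_mat',3);rect(p,'tote',144);rect(p,'jar',44)
# lane rails by pixels
for uv,y in [((238,257),235),((597,234),-469),((235,163),235),((588,145),-469)]:
    print(atz(p,uv,95+.044*y))
for t in ['lever_ball','bolt_knob','lever_pivot','stop_top','jar','flat_box','carton','hold_mat','tote']:
    m=r.mark_of(p,t); print(t,[(np.round(a['position']).tolist(),round(a['conf'],2)) for a in m[:3]])
print(r.sense()['clock'])
E
```

```text
carton 0.56 n 4659 c 652.2 -209.9 size 245.0 75.0 ang of w 9.2
flat_box 0.78 n 655 c 522.8 419.6 size 67.2 42.6 ang of w 62.9
hold_mat 0.89 n 10553 c 399.4 -253.6 size 142.6 323.1 ang of w 0.7
tote 0.7 n 8989 c 627.7 97.9 size 159.9 208.2 ang of w 2.8
jar 0.65 n 443 c 297.3 175.7 size 44.4 45.4 ang of w 43.8
jar 0.63 n 435 c 347.8 -2.0 size 45.0 44.9 ang of w 62.5
jar 0.6 n 411 c 410.3 160.9 size 43.9 43.3 ang of w 62.6
[524.37626725 221.78461649 105.34      ]
[ 561.63991611 -491.91628903   74.364     ]
[710.73494647 227.95358466 105.34      ]
[ 746.3443612 -489.7829388   74.364    ]
lever_ball [([493.0, 73.0, 162.0], 0.87)]
bolt_knob [([810.0, 34.0, -1.0], 0.74), ([455.0, 20.0, 157.0], 0.67)]
lever_pivot [([502.0, -12.0, 58.0], 0.91), ([630.0, -1.0, 113.0], 0.41)]
stop_top [([633.0, 0.0, 114.0], 0.47)]
jar [([291.0, 180.0, 5.0], 0.92), ([411.0, 159.0, 1.0], 0.91), ([346.0, -3.0, -7.0], 0.61)]
flat_box [([521.0, 423.0, 1.0], 0.87)]
carton [([655.0, -215.0, 88.0], 0.97), ([523.0, 426.0, -2.0], 0.19)]
hold_mat [([393.0, -251.0, -0.0], 0.82)]
tote [([627.0, 104.0, 81.0], 0.79)]
3.45
```

```bash
cat > mv.py <<'E'
import sys
from h import *
# usage: mv.py x y z yawdeg  -> shift in tool axes from current measured pose
from scipy.spatial.transform import Rotation as Ro
def mv(x,y,z,yaw):
    s=r.sense(); R=Ro.from_euler('xyz',s['tcp_rot']).as_matrix()
    d=R.T@(np.array([x,y,z])-s['eef_pos'])/10
    cur=np.degrees(s['tcp_rot'][2]); t=-(((yaw-cur)+90)%180-90)
    print('t',round(s['clock'],2),'pos',np.round(s['eef_pos'],1),'yaw',round(cur,1),'open',round(s['opening'],3),'F',np.round(s['contact_force'],1),'q6',round(s['qpos'][5],2))
    print('shift cm',np.round(d,2),'turn',round(t,1))
L0=np.array([630,-3.]);a=0.0517
def lane(x,y): return L0+x*np.array([np.cos(a),np.sin(a)])+y*np.array([-np.sin(a),np.cos(a)])
if __name__=='__main__':
    v=[float(k) for k in sys.argv[1:5]]; mv(*v)
E
python3 mv.py 409 162 200 183; python3 -c "
from mv import *
for q in [(0,54),(0,150),(-130,84),(-172,29)]: print(q,lane(*q))"
```

```text
t 3.45 pos [227.1 582.3 199.9] yaw 158.7 open 1.001 F [ 0.2 -0.3 -0.9] q6 -0.0
shift cm [-3.222e+01 -3.255e+01 -1.000e-02] turn -24.3
(0, 54) [627.20944353  50.92784804]
(0, 150) [622.24845425 146.7995779 ]
(-130, 84) [495.83283353  74.16975731]
(-172, 29) [456.73118516  17.0728126 ]
```

move_arm(
  targets=[1,-32.2,-32.6,0,-24.3,1,-32.2,-32.6,0,-24.3,1,-32.2,-32.6,0,-24.3,1,-32.2,-32.6,0,-24.3,1,-32.2,-32.6,0,-24.3,1,-32.2,-32.6,0,-24.3,1,-32.2,-32.6,0,-24.3,1,-32.2,-32.6,0,-24.3,1,-32.2,-32.6,5,-24.3,1,-32.2,-32.6,10,-24.3],
  squeeze=40,
)

```text
clock: 4.45
eef_pos: [409.9, 165.3, 121.0]
tcp_rot: [3.14, 0.007, -3.092]
contact_force: [-0.3, 0.4, -1.4]
opening: 0.999
```

```bash
python3 - <<'E'
from fit import *
p=shot('wrist','w3')
for t in ['jar']:
    m=r.mark_of(p,t); print(t,[(np.round(a['position']).tolist(),round(a['conf'],2)) for a in m[:3]])
rect(p,'jar',44)
p=shot('top','t3')
for t in ['jar','flat_box']:
    m=r.mark_of(p,t); print(t,[(np.round(a['position']).tolist(),round(a['conf'],2)) for a in m[:3]])
E
python3 mv.py 409 162 5 183
```

```text
jar [([294.0, 182.0, 3.0], 0.91), ([343.0, 1.0, -4.0], 0.84), ([406.0, 168.0, 2.0], 0.81)]
jar 0.92 n 5823 c 294.6 178.9 size 46.1 45.3 ang of w 5.4
jar 0.65 n 4400 c 404.6 163.9 size 45.9 50.1 ang of w 65.7
jar 0.59 n 6508 c 346.2 8.6 size 63.6 46.3 ang of w 83.4
jar [([343.0, -6.0, -7.0], 0.91), ([290.0, 179.0, 5.0], 0.83), ([799.0, -124.0, -0.0], 0.58)]
flat_box [([634.0, -1.0, 116.0], 0.72), ([523.0, 424.0, -3.0], 0.62)]
t 4.75 pos [407.3 168.2 121.1] yaw -177.0 open 1.002 F [0.4 0.4 0.6] q6 -1.24
shift cm [-0.11 -0.64 11.61] turn 0.0
```

View pics/w3.png

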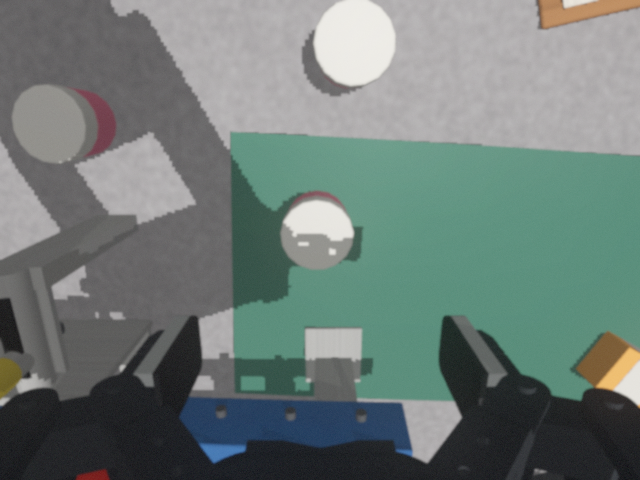

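move_arm(
  targets=[1,0,-0.4,4,0,1,0,-0.4,8,0,1,0,-0.4,11.6,0,1,0,-0.4,11.6,0,-1,0,-0.4,11.6,0,-1,0,-0.4,11.6,0,-1,0,-0.4,11.6,0,-1,0,-0.4,11.6,0,-1,0,-0.4,11.6,0,-1,0,-0.4,11.6,0],
  squeeze=40,
)

```text
clock: 5.75
eef_pos: [408.3, 163.9, 5.8]
tcp_rot: [3.14, 0.004, -3.089]
contact_force: [-3.2, 0.8, 15.9]
opening: 0.51
```

```bash
python3 mv.py 627 51 200 183
python3 - <<'E'
from h import *
shot('wrist','w4'); shot('scene','s4')
E
```

```text
t 5.75 pos [408.3 163.9   5.8] yaw -177.0 open 0.51 F [-3.2  0.8 15.9] q6 -1.25
shift cm [-21.33 -12.39 -19.36] turn -0.0
```

View pics/w4.png

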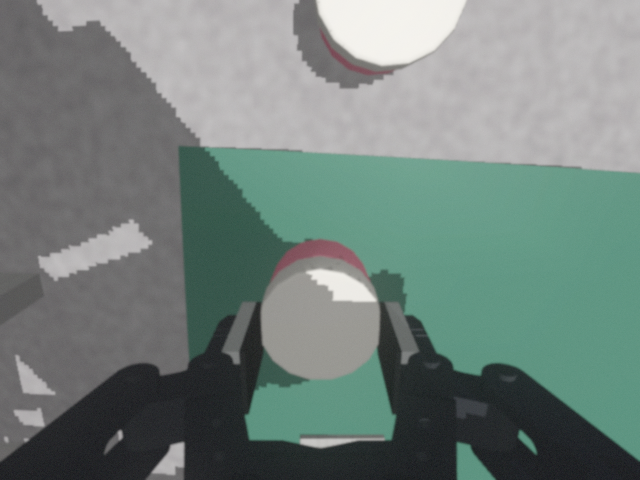

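move_arm(
  targets=[-1,0,0,-5,0,-1,0,0,-10,0,-1,0,0,-15,0,-1,0,0,-20,0,-1,-5,-3,-20.5,0,-1,-10,-6,-20.5,0,-1,-15,-9,-20.5,0,-1,-18,-11,-20.5,0,-1,-21.3,-12.4,-20.5,0,-1,-21.3,-12.4,-20.5,0],
)

```text
clock: 6.85
eef_pos: [630.5, 47.8, 209.7]
tcp_rot: [-3.141, 0.005, -3.092]
contact_force: [0.2, 0.2, -1.3]
opening: 0.506
```

```bash
python3 mv.py 627 51 98 183
python3 - <<'E'
from h import *
shot('wrist','w5'); p=shot('top','t5')
for t in ['jar','flat_box','tote']:
    m=r.mark_of(p,t); print(t,[(np.round(a['position']).tolist(),round(a['conf'],2)) for a in m[:3]])
E
```

```text
t 6.85 pos [630.5  47.8 209.7] yaw -177.1 open 0.506 F [ 0.2  0.2 -1.3] q6 -1.55
shift cm [ 0.38  0.35 11.17] turn -0.1
jar [([292.0, 181.0, 3.0], 0.69), ([627.0, 49.0, 203.0], 0.56)]
flat_box [([525.0, 428.0, 0.0], 0.98), ([799.0, -121.0, -2.0], 0.31)]
tote [([627.0, 102.0, 86.0], 0.78)]
```

View pics/w5.png

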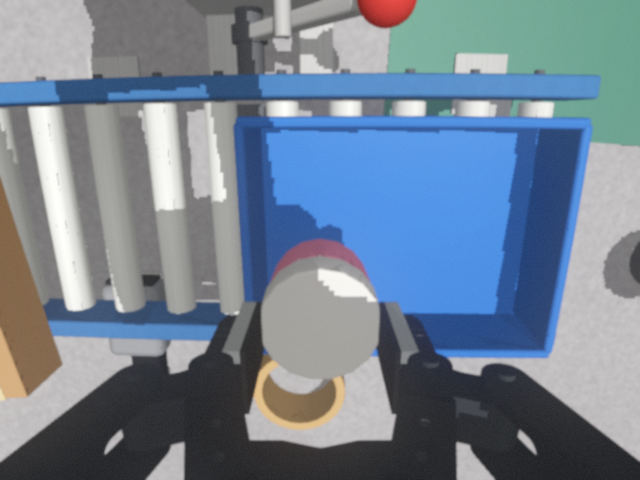

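move_arm(
  targets=[-1,0.4,0.9,4,0,-1,0.4,0.9,8,0,-1,0.4,0.9,10,0,-1,0.4,0.9,11.6,0,-1,0.4,0.9,11.6,0,-1,0.4,0.9,11.6,0,0.3,0.4,0.9,11.6,0,0.3,0.4,0.9,11.6,0,0.3,0.4,0.9,11.6,0,0.3,0.4,0.9,10,0],
)

```text
clock: 8.1
eef_pos: [619.8, 58.9, 107.4]
tcp_rot: [-3.141, -0.003, -3.089]
contact_force: [-0.1, 0.5, -0.7]
opening: 0.649
```

```bash
python3 mv.py 523 424 200 63
python3 - <<'E'
from h import *
shot('wrist','w6')
E
```

```text
t 8.1 pos [619.8  58.9 107.4] yaw -177.0 open 0.649 F [-0.1  0.5 -0.7] q6 -1.53
shift cm [ 7.79 36.96 -9.24] turn -60.0
```

View pics/w6.png

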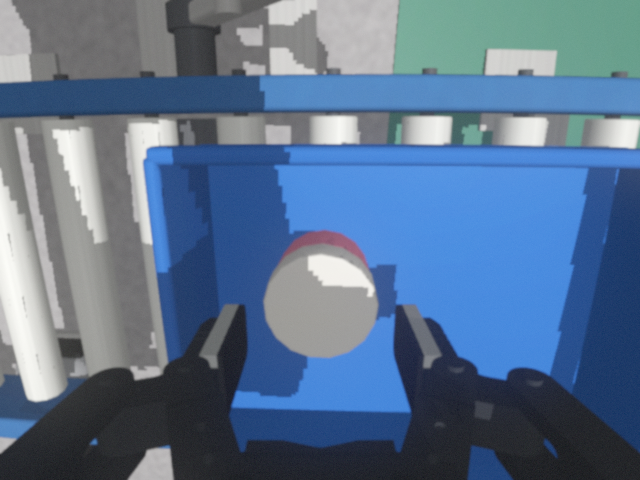

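move_arm(
  targets=[0.3,0,0,-5,0,0.3,0,0,-10,0,1,1,5,-10,-8,1,2,10,-10,-16,1,3,15,-10,-24,1,4,20,-10,-32,1,5,25,-10,-40,1,6,30,-10,-48,1,7,34,-10,-56,1,7.8,37,-10,-60],
)

```text
clock: 9.15
eef_pos: [523.0, 427.8, 209.7]
tcp_rot: [-3.141, 0.002, -2.035]
contact_force: [0.0, 0.5, 0.3]
opening: 0.997
```

move_arm(
  targets=[1,0,0,3,0,1,0,0,6,0,1,0,0,8,0,1,0,0,8,0],
)

```text
clock: 9.55
eef_pos: [522.5, 423.5, 126.3]
tcp_rot: [3.14, -0.004, -2.042]
contact_force: [-0.3, 0.6, 0.1]
opening: 1.001
```

```bash
python3 - <<'E'
from fit import *
p=shot('wrist','w7')
for t in ['flat_box']:
    m=r.mark_of(p,t); print(t,[(np.round(a['position']).tolist(),round(a['conf'],2)) for a in m[:3]])
rect(p,'flat_box',28);
p=shot('top','t7');
for t in ['flat_box']:
    m=r.mark_of(p,t); print(t,[(np.round(a['position']).tolist(),round(a['conf'],2)) for a in m[:3]])
E
python3 mv.py 524 424 5 63
```

```text
flat_box [([498.0, 438.0, 2.0], 0.71)]
flat_box 0.75 n 5511 c 497.5 437.2 size 62.7 43.3 ang of w 63.1
flat_box [([501.0, 440.0, -0.0], 0.8)]
t 9.8 pos [525.  425.1 130.5] yaw -117.0 open 0.998 F [-0.3  0.3  0.6] q6 -1.99
shift cm [ 0.18  0.05 12.54] turn -0.0
```

View pics/w7.png

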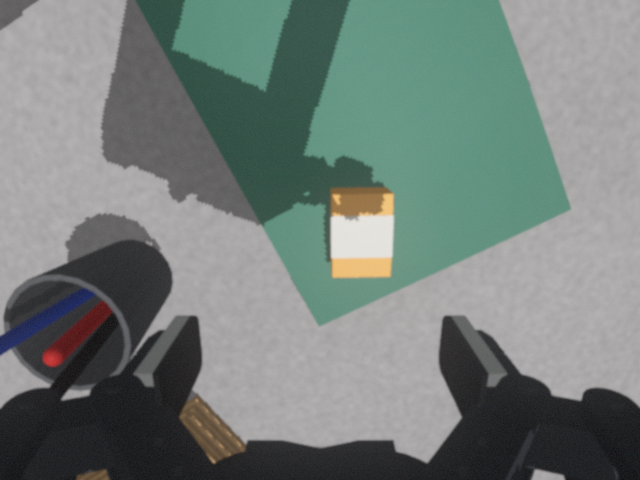

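The flat box has been knocked to about (498,438), with its yaw unchanged. The wrist and top views agree on this.

```bash
python3 mv.py 498 438 6 63.1
```

```text
t 9.8 pos [525.  425.1 130.5] yaw -117.0 open 0.998 F [-0.3  0.3  0.6] q6 -1.99
shift cm [ 0.11  3.01 12.44] turn -0.1
```

move_arm(
  targets=[1,0.1,3,4,0,1,0.1,3,8,0,1,0.1,3,11,0,1,0.1,3,12.8,0,1,0.1,3,12.8,0,-1,0.1,3,12.8,0,-1,0.1,3,12.8,0,-1,0.1,3,12.8,0,-1,0.1,3,12.8,0,-1,0.1,3,12.8,0],
)

```text
clock: 10.8
eef_pos: [497.1, 437.5, 1.1]
tcp_rot: [-3.141, 0.001, -2.042]
contact_force: [-0.0, 0.5, 0.4]
opening: 0.141
```

```bash
python3 - <<'E'
from h import *
shot('wrist','w8')
E
python3 mv.py 621.5 157 210 183
```

```text
t 10.85 pos [497.  437.4   0.9] yaw -117.0 open 0.056 F [-0.5 -0.8 -0.3] q6 -1.95
shift cm [ 19.32 -23.83 -20.91] turn 60.0
```

View pics/w8.png

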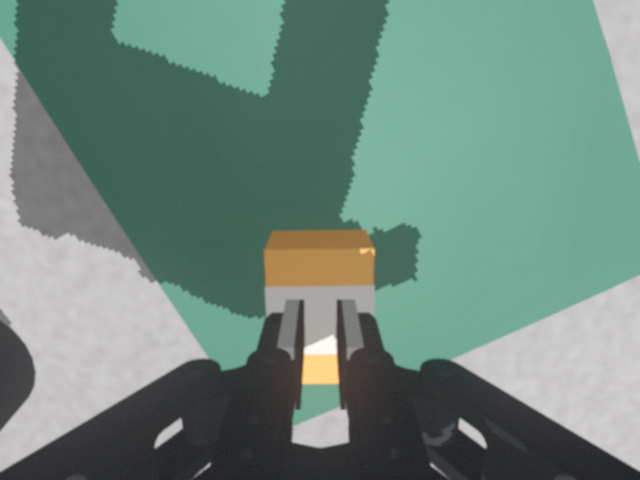

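```bash
python3 - <<'E'
from h import *
p=shot('scene','s8'); c=proj(p,[[498,438,15]])[0]; print(c)
x,y=int(c[0]),int(c[1]); im=p['img'][max(0,y-90):y+60,x-100:x+100]; cv2.imwrite('pics/s8c.png',cv2.resize(im,None,fx=4,fy=4))
E
python3 mv.py 498 438 5 63
```

```text
[431.41874593 202.64645687]
t 10.9 pos [496.9 437.3   0.7] yaw -117.0 open 0.004 F [-0.5  0.3 -0.3] q6 -1.95
shift cm [-0.11 -0.07 -0.43] turn -0.0
```

View pics/s8c.png

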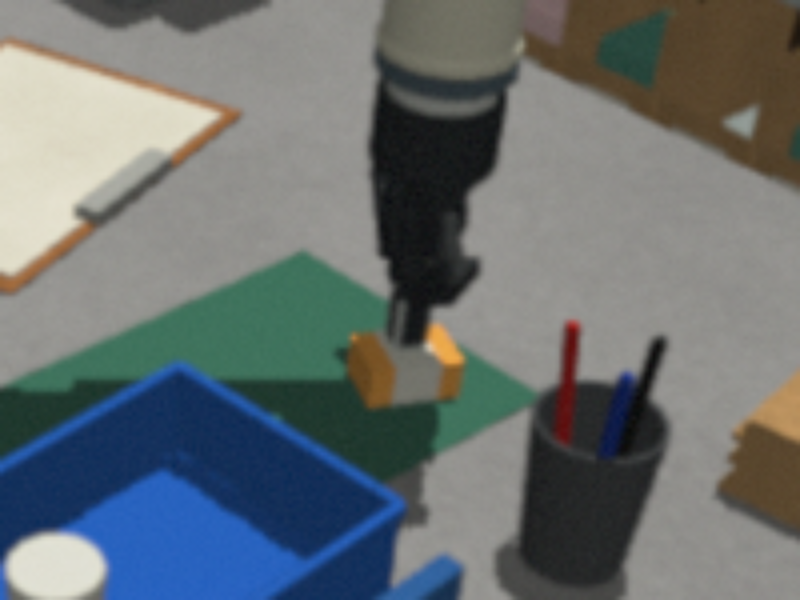

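Run:
```python
from fit import *
p=shot('wrist','w9'); s=r.sense(); e=s['eef_pos']; print(e,s['opening'],s['qpos'])
for z in (0.7,15,28,45): print(z,proj(p,[[e[0],e[1],z]]).round())
print(np.linalg.inv(p['world_to_cam'])[:3,3])
rect(p,'flat_box',28)
m=r.mark_of(p,'flat_box'); print(m[0]['position'],m[0]['conf'])
p=shot('top','t9');m=r.mark_of(p,'flat_box'); print([(a['position'],a['conf']) for a in m])
```

```text
[496.86055842 437.25153227   0.60207273] 1.3571649588672196e-05 [ 7.19412654e-01  6.34304290e-01  1.67769864e+00 -1.91697782e-05
  8.29407165e-01 -1.95089541e+00]
0.7 [[319. 288.]]
15 [[319. 302.]]
28 [[319. 316.]]
45 [[319. 338.]]
[462.58364809 370.93130289 174.24873663]
flat_box 0.83 n 9273 c 492.8 429.3 size 52.8 42.2 ang of w 63.8
[496.8, 436.4, 0.3] 0.6
[([498.6, 440.4, 0.1], 0.62)]
```

View pics/w9.png

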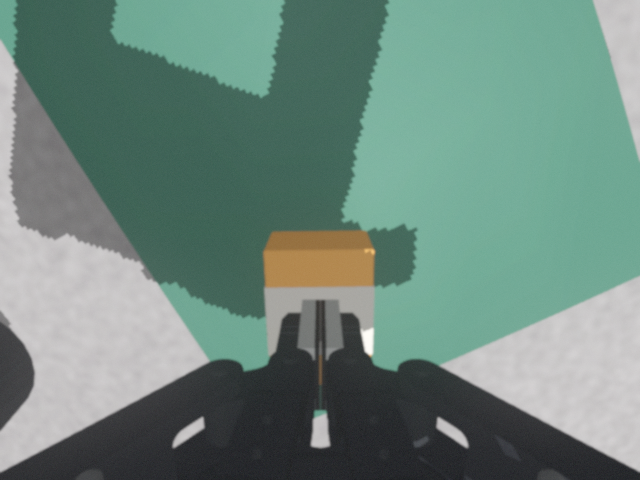

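Run:
```python
from h import *
p=shot('wrist','w10'); s=r.sense(); e=s['eef_pos']
from scipy.spatial.transform import Rotation as Ro
R=Ro.from_euler('xyz',s['tcp_rot']).as_matrix()
for x in (-11,0,11):
  for z in (0,-10,-20,-28,-40): print(x,z,proj(p,(e+R@np.array([x,0,z]))[None]).round(), proj(p,(e+R@np.array([x,42,z-13]))[None]).round())
```

```text
-11 0 [[319. 310.]] [[415. 324.]]
-11 -10 [[319. 321.]] [[421. 335.]]
-11 -20 [[319. 332.]] [[426. 348.]]
-11 -28 [[319. 342.]] [[432. 359.]]
-11 -40 [[319. 358.]] [[441. 379.]]
0 0 [[319. 289.]] [[417. 301.]]
0 -10 [[319. 298.]] [[423. 311.]]
0 -20 [[319. 308.]] [[429. 323.]]
0 -28 [[319. 317.]] [[434. 333.]]
0 -40 [[319. 332.]] [[444. 351.]]
11 0 [[319. 266.]] [[419. 277.]]
11 -10 [[319. 274.]] [[425. 286.]]
11 -20 [[319. 283.]] [[431. 296.]]
11 -28 [[319. 291.]] [[437. 306.]]
11 -40 [[319. 305.]] [[447. 322.]]
```

move_arm(
  targets=[-1,0,0,-4,0,-1,0,0,-8,0,-1,0,0,-10,0,-1,0,0,-10,0,-1,0,0,-10,0],
)

```text
clock: 11.7
eef_pos: [496.7, 437.2, 100.3]
tcp_rot: [-3.142, 0.0, -2.042]
contact_force: [-1.4, 0.7, 0.2]
opening: -0.0
```

Run:
```python
from h import *
p=shot('scene','s11'); s=r.sense(); e=s['eef_pos']; print(e,s['opening'])
c=proj(p,e[None])[0]; x,y=c.astype(int)
im=p['img'].copy()
im=cv2.resize(im[y-75:y+75,x-100:x+100],None,fx=4,fy=4,interpolation=cv2.INTER_CUBIC)
for z in (0,10,20,30,40):
    q=proj(p,(e+[0,0,z])[None])[0]; q=((q-[x-100,y-75])*4).astype(int); cv2.drawMarker(im,tuple(int(k) for k in q),(0,0,255) if z==0 else (0,255,0),cv2.MARKER_CROSS,12,1)
cv2.imwrite('pics/s11c.png',im)
p=shot('wrist','w11')
```

```text
[496.20466793 436.70292601  99.39341764] 0.0009143014123515062
```

View pics/s11c.png

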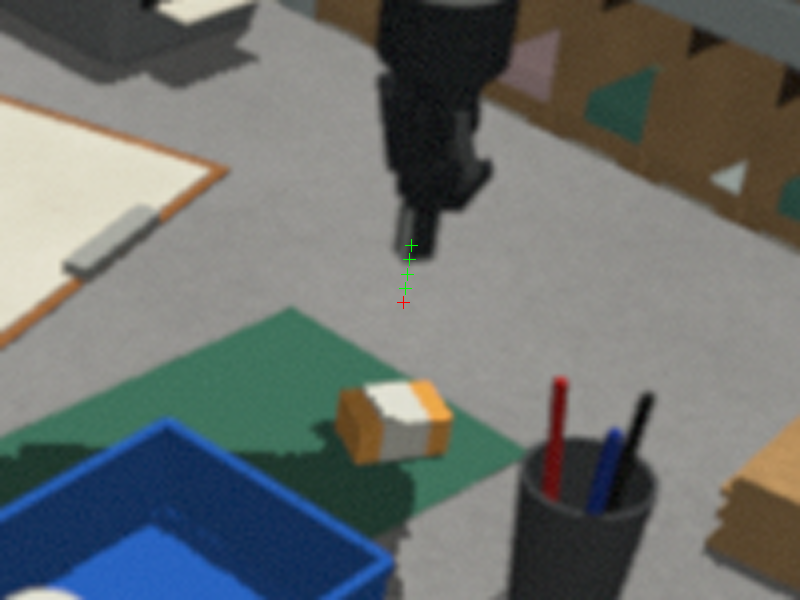

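View pics/w11.png

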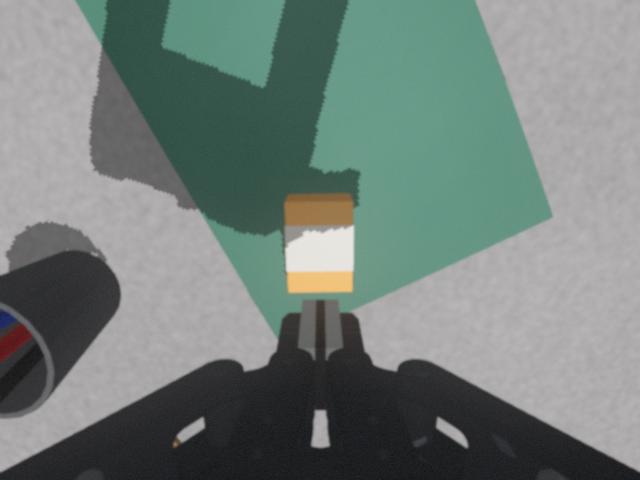

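The wrist and scene views show the real fingertips about 30 mm above the reported TCP. The fingers shut just above the flat box, which didn't move. I'll apply a −30 mm correction to z from here on.

move_arm(
  targets=[1,0,0,0,0,1,0,0,0,0,1,0,0,4,0,1,0,0,8,0,1,0,0,10.5,0,1,0,0,12.6,0,1,0,0,12.6,0,-1,0,0,12.6,0,-1,0,0,12.6,0,-1,0,0,12.6,0],
)

```text
clock: 12.8
eef_pos: [497.6, 437.9, -24.1]
tcp_rot: [-3.141, 0.002, -2.042]
contact_force: [0.0, -0.7, 0.1]
opening: 0.517
```

move_arm(
  targets=[-1,0,0,0,0,-1,0,0,0,0],
)

```text
clock: 13.0
eef_pos: [497.7, 438.0, -23.9]
tcp_rot: [-3.141, 0.002, -2.042]
contact_force: [0.2, -0.8, 6.6]
opening: 0.481
```

```bash
python3 - <<'E'
from h import *
shot('wrist','w12')
E
python3 mv.py 621.5 150 230 183
```

```text
t 13.05 pos [497.6 438.  -24. ] yaw -117.0 open 0.484 F [-0.8 -0.1  6.3] q6 -1.95
shift cm [ 19.98 -24.13 -25.42] turn 60.0
```

View pics/w12.png

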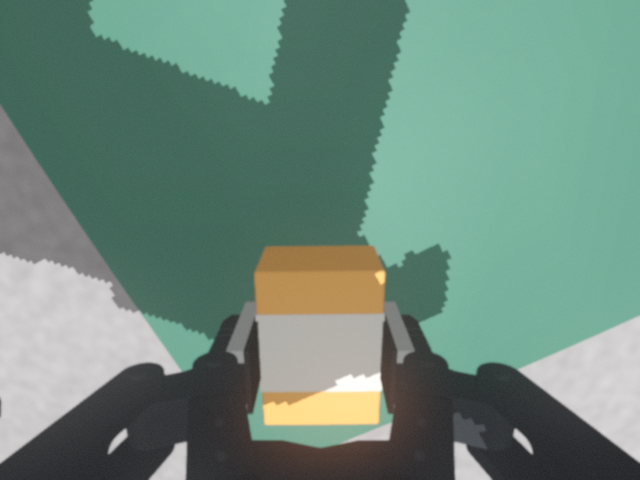

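move_arm(
  targets=[-1,0,0,-5,0,-1,0,0,-10,0,-1,0,0,-15,0,-1,2,-3,-20,8,-1,5,-6,-21.4,16,-1,8,-9,-21.4,24,-1,11,-13,-21.4,32,-1,14,-17,-21.4,40,-1,17,-21,-21.4,48,-1,19,-23.5,-21.4,56],
)

```text
clock: 14.05
eef_pos: [621.1, 158.1, 189.1]
tcp_rot: [-3.141, 0.001, -3.027]
contact_force: [-0.2, -0.2, -0.4]
opening: 0.48
```

```bash
python3 mv.py 622.5 141.8 67 183
```

```text
t 14.05 pos [621.1 158.1 189.1] yaw -173.4 open 0.48 F [-0.2 -0.2 -0.4] q6 -1.44
shift cm [ 0.06 -1.63 12.21] turn 3.6
```

move_arm(
  targets=[-1,0,-1.4,0,3.6,-1,0,-1.4,0,3.6,-1,0,-1.4,0,3.6],
)

```text
clock: 14.35
eef_pos: [621.5, 147.5, 188.7]
tcp_rot: [3.141, 0.0, -3.081]
contact_force: [0.7, -0.3, -1.3]
opening: 0.485
```

```bash
python3 - <<'E'
from h import *
shot('wrist','w13')
E
python3 mv.py 622.5 141.8 67 183
```

```text
t 14.4 pos [621.4 148.1 188.7] yaw -176.5 open 0.482 F [ 0.5  0.5 -0.4] q6 -1.4
shift cm [-0.07 -0.64 12.17] turn 0.5
```

View pics/w13.png

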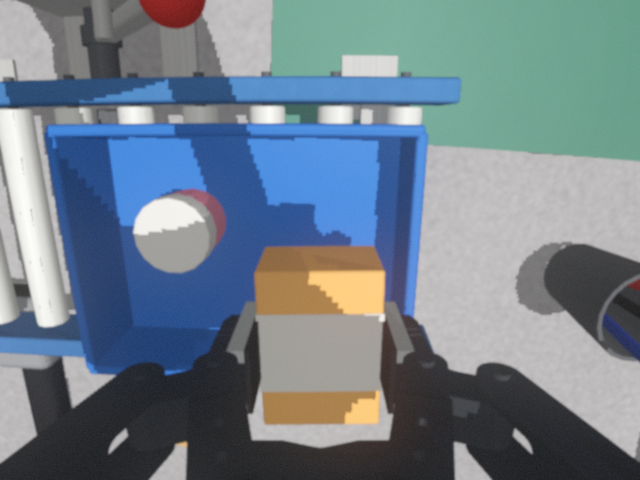

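move_arm(
  targets=[-1,-0.1,-0.6,3,0,-1,-0.1,-0.6,6,0,-1,-0.1,-0.6,9,0,-1,-0.1,-0.6,11,0,-1,-0.1,-0.6,12.1,0,-1,-0.1,-0.6,12.1,0,0.3,-0.1,-0.6,12.1,0,0.3,-0.1,-0.6,12.1,0,0.3,-0.1,-0.6,12.1,0,0.3,-0.1,-0.6,9,0],
)

```text
clock: 15.4
eef_pos: [620.2, 141.0, 95.4]
tcp_rot: [-3.141, -0.006, -3.082]
contact_force: [0.9, -0.4, 0.8]
opening: 0.649
```

move_arm(
  targets=[0.3,0,0,-5,0,0.3,0,0,-10,0,0.3,0,0,-13,0,0.3,0,0,-13,0],
)

```text
clock: 15.8
eef_pos: [625.9, 142.2, 234.5]
tcp_rot: [3.14, 0.009, -3.082]
contact_force: [0.1, 0.4, 0.5]
opening: 0.651
```

```bash
python3 - <<'E'
from fit import *
shot('wrist','w14')
p=shot('top','t14'); rect(p,'carton',131)
for t in ['jar','flat_box','tote','carton']:
    m=r.mark_of(p,t); print(t,[(np.round(a['position']).tolist(),round(a['conf'],2)) for a in m[:3]])
p=shot('scene','s14'); rect(p,'carton',131)
for t in ['jar','flat_box','tote','carton']:
    m=r.mark_of(p,t); print(t,[(np.round(a['position']).tolist(),round(a['conf'],2)) for a in m[:3]])
E
python3 mv.py 653 -213 190 99
```

```text
carton 0.71 n 4611 c 651.8 -210.7 size 242.9 74.4 ang of w 9.9
carton 0.26 n 751 c 778.9 27.4 size 96.0 62.5 ang of w 12.9
jar [([618.0, 59.0, 85.0], 0.59), ([626.0, 102.0, 84.0], 0.5), ([813.0, 34.0, -3.0], 0.19)]
flat_box [([626.0, 142.0, 93.0], 0.61)]
tote [([629.0, 102.0, 84.0], 0.74)]
carton [([658.0, -215.0, 86.0], 0.87), ([812.0, 36.0, -1.0], 0.18)]
carton 0.57 n 6379 c 666.1 -222.0 size 267.5 77.8 ang of w 9.5
jar [([622.0, 61.0, 84.0], 0.97), ([346.0, -2.0, -1.0], 0.65), ([292.0, 180.0, -4.0], 0.62)]
flat_box [([619.0, 144.0, 91.0], 0.6)]
tote [([631.0, 102.0, 81.0], 0.65), ([456.0, 16.0, 163.0], 0.47)]
carton [([650.0, -216.0, 85.0], 0.56)]
t 16.45 pos [622.9 141.4 228.1] yaw -176.6 open 0.654 F [-0.8  0.4 -1.2] q6 -1.41
shift cm [ -0.9  -35.56   3.82] turn 84.4
```

View pics/w14.png

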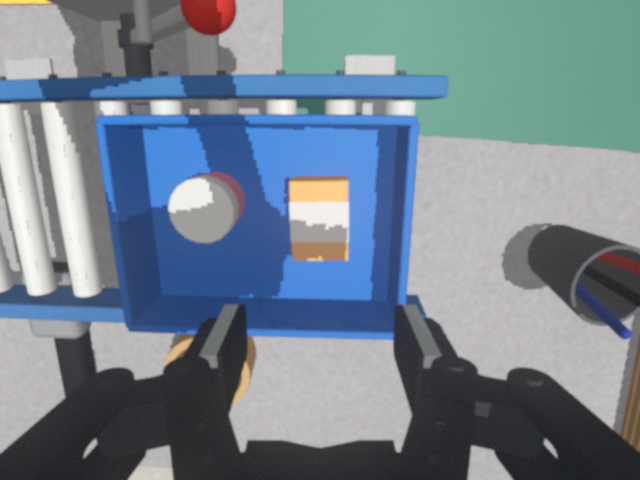

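View pics/s14.png

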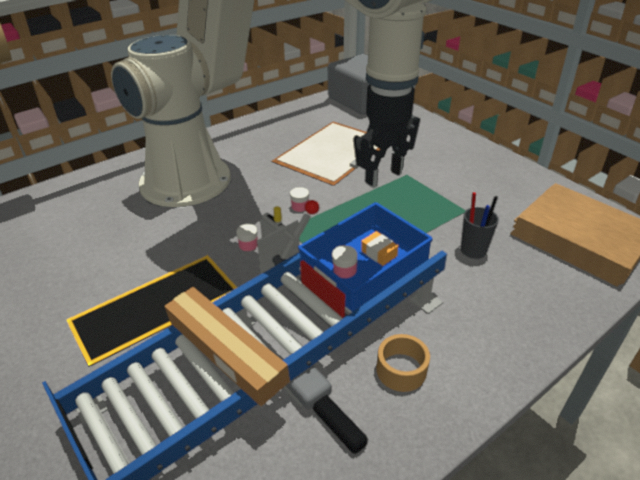

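```bash
python3 mv.py 654 -213.5 170 9.7
```

```text
t 16.45 pos [622.9 141.4 228.1] yaw -176.6 open 0.654 F [-0.8  0.4 -1.2] q6 -1.41
shift cm [ -1.   -35.61   5.82] turn -6.3
```

move_arm(
  targets=[1,0,-4,0,0,1,0,-8,0,0,1,0,-13,0,-1,1,0,-18,0,-2,1,0,-23,0,-3,1,-0.5,-28,0,-4,1,-1,-32,2,-6.3,1,-1,-35.6,4,-6.3,1,-1,-35.6,5.8,-6.3,1,-1,-35.6,5.8,-6.3],
  squeeze=70,
)

```text
clock: 17.45
eef_pos: [652.2, -214.0, 167.4]
tcp_rot: [3.139, -0.004, -2.974]
contact_force: [-1.0, 0.0, -0.1]
opening: 0.998
```

```bash
python3 - <<'E'
from fit import *
p=shot('wrist','w15'); rect(p,'carton',131)
m=r.mark_of(p,'carton'); print([(np.round(a['position']).tolist(),round(a['conf'],2)) for a in m[:3]])
E
python3 mv.py 654 -213.5 53 9.7
```

```text
carton 0.8 n 47267 c 652.0 -215.6 size 241.9 60.6 ang of w 9.3
[([650.0, -215.0, 86.0], 0.56)]
t 17.6 pos [ 654.5 -212.8  171.3] yaw -170.3 open 0.998 F [ 0.6 -0.9  0.5] q6 -2.06
shift cm [ 0.07 -0.06 11.83] turn 0.0
```

View pics/w15.png

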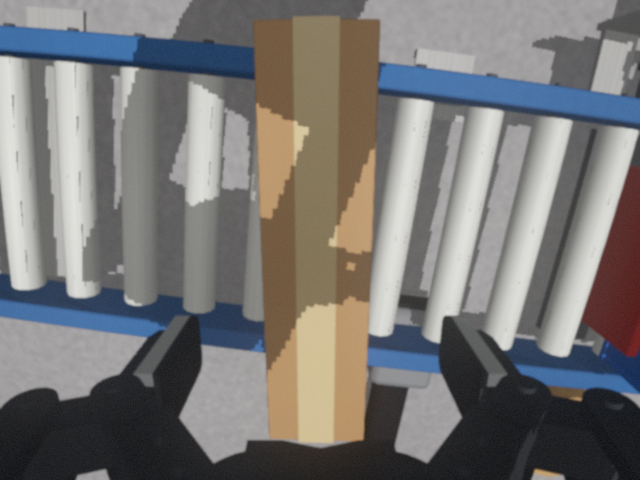

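move_arm(
  targets=[1,0.2,-0.3,3,0,1,0.2,-0.3,6,0,1,0.2,-0.3,9,0,1,0.2,-0.3,11.6,0,1,0.2,-0.3,11.6,0,-1,0.2,-0.3,11.6,0,-1,0.2,-0.3,11.6,0,-1,0.2,-0.3,11.6,0,-1,0.2,-0.3,11.6,0,-1,0.2,-0.3,11.6,0],
  squeeze=70,
)

```text
clock: 18.6
eef_pos: [654.6, -217.1, 57.7]
tcp_rot: [-3.14, 0.004, -2.972]
contact_force: [-0.4, 0.8, 7.5]
opening: 0.7
```

move_arm(
  targets=[-1,0,0,-2,0,-1,0,0,-5,0,-1,0,0,-9,0,-1,0,0,-12,0,-1,0,0,-12,0],
)

```text
clock: 19.1
eef_pos: [656.0, -217.7, 181.5]
tcp_rot: [-3.137, 0.009, -2.972]
contact_force: [0.6, 0.0, -2.2]
opening: 0.697
```

```bash
python3 - <<'E'
from fit import *
p=shot('wrist','w16')
p=shot('scene','s16')
E
python3 mv.py 397 -254 170 90.7
```

```text
t 19.2 pos [ 653.2 -216.8  176.1] yaw -170.3 open 0.699 F [ 0.9  0.1 -2.5] q6 -2.06
shift cm [25.88  0.65  0.55] turn -81.0
```

View pics/w16.png

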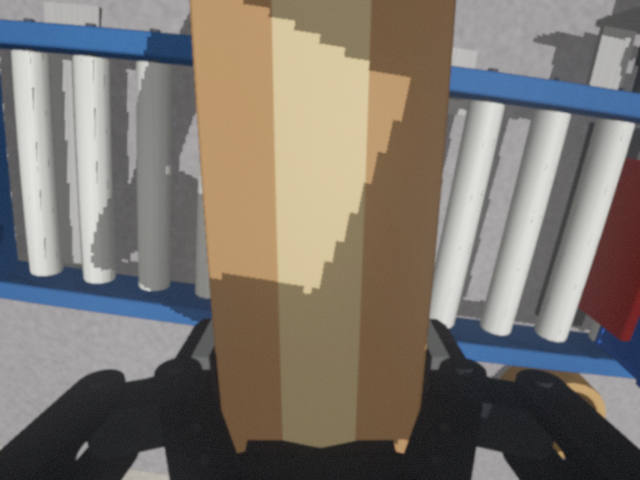

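View pics/s16.png

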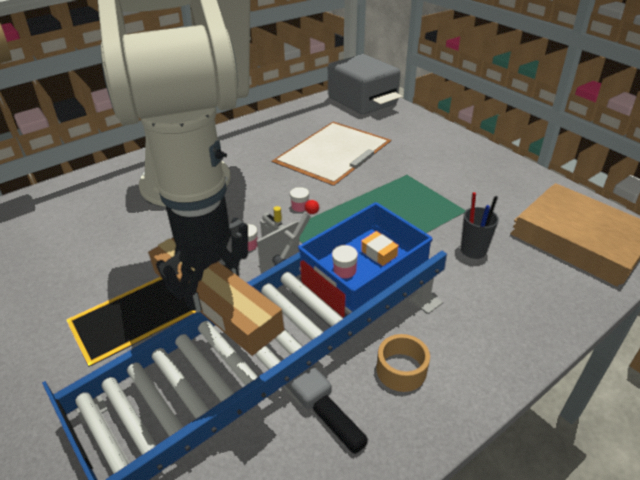

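move_arm(
  targets=[-1,2,0,0,4,-1,5,0,0,12,-1,8,0.1,0,20,-1,11,0.2,0,28,-1,14,0.3,0,36,-1,17,0.4,0,44,-1,20,0.5,0,52,-1,23,0.6,0,60,-1,25.9,0.6,0,68,-1,25.9,0.6,0,76],
)

```text
clock: 20.2
eef_pos: [391.9, -253.5, 172.9]
tcp_rot: [-3.138, -0.004, 1.977]
contact_force: [0.4, 0.3, -2.3]
opening: 0.695
```

move_arm(
  targets=[-1,0,0,3,8,-1,0,0,7,16,-1,0,0,10,23,-1,0,0,12,23,-1,0,0,12,23,-1,0,0,12,23],
)

```text
clock: 20.8
eef_pos: [395.6, -254.0, 54.1]
tcp_rot: [-3.14, -0.001, 1.583]
contact_force: [0.4, -1.4, -2.1]
opening: 0.697
```

```bash
python3 - <<'E'
from fit import *
p=shot('wrist','w17')
p=shot('scene','s17'); print([(np.round(a['position']).tolist(),round(a['conf'],2)) for a in r.mark_of(p,'hold_mat')+r.mark_of(p,'carton')])
p=shot('top','t17');  rect(p,'carton',100)
E
python3 mv.py 397 -254 -22 90.7
```

```text
[([398.0, -252.0, 2.0], 0.67), ([397.0, -252.0, 84.0], 0.79), ([623.0, 142.0, 90.0], 0.29)]
carton 0.56 n 2125 c 398.4 -193.6 size 64.0 127.3 ang of w 0.7
t 21.1 pos [ 396.8 -254.7   55.3] yaw 90.7 open 0.693 F [ 0.5  0.8 -2.5] q6 -0.59
shift cm [0.08 0.01 7.73] turn 0.0
```

View pics/s17.png

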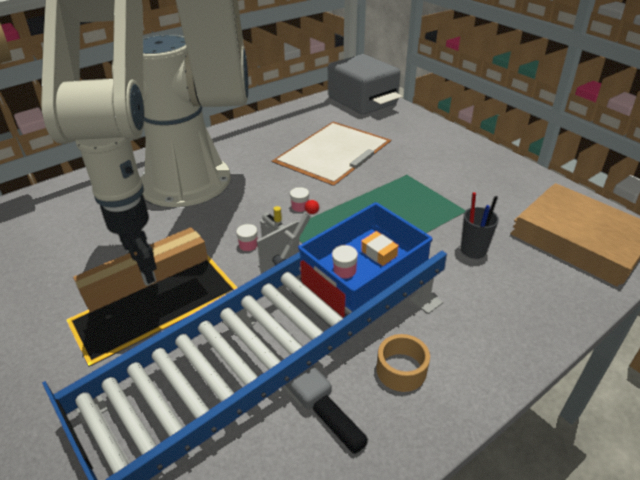

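View pics/t17.png

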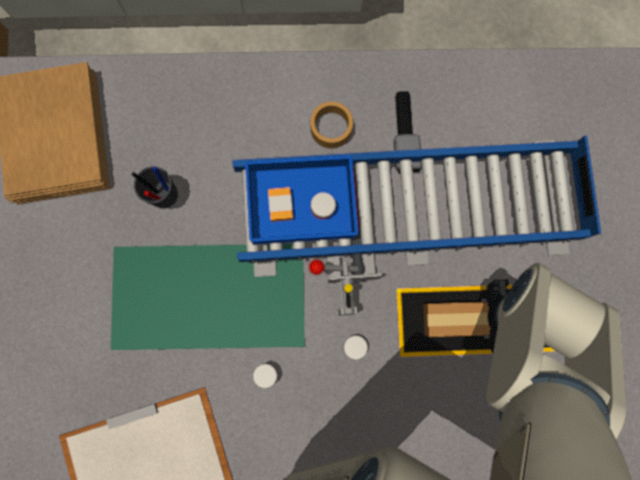

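move_arm(
  targets=[-1,0,0,2.5,0,-1,0,0,5,0,-1,0,0,7,0,-1,0,0,7.7,0,-1,0,0,7.9,0,-1,0,0,7.9,0,1,0,0,7.9,0,1,0,0,7.9,0,1,0,0,7.9,0,1,0,0,7.9,0],
)

```text
clock: 22.1
eef_pos: [396.6, -254.6, -24.3]
tcp_rot: [3.141, 0.0, 1.583]
contact_force: [0.8, 0.3, -0.1]
opening: 1.001
```

move_arm(
  targets=[1,0,0,-3,0,1,0,0,-7,0,1,0,0,-12,0,1,0,0,-17,0,1,0,0,-22,0,1,0,0,-22,0],
)

```text
clock: 22.7
eef_pos: [399.7, -256.6, 202.1]
tcp_rot: [3.132, 0.006, 1.583]
contact_force: [1.6, -0.1, 0.1]
opening: 0.999
```

```bash
python3 - <<'E'
from fit import *
p=shot('wrist','w18'); rect(p,'carton',48);print([(np.round(a['position']).tolist(),round(a['conf'],2)) for a in r.mark_of(p,'hold_mat')+r.mark_of(p,'carton')])
p=shot('scene','s18'); print([(np.round(a['position']).tolist(),round(a['conf'],2)) for a in r.mark_of(p,'hold_mat')+r.mark_of(p,'carton')])
for t in ('bolt_knob','lever_ball','lever_pivot','stop_top'): print(t,[(np.round(a['position']).tolist(),round(a['conf'],2)) for a in r.mark_of(p,t)])
E
python3 mv.py 457 17 215 183
```

```text
carton 0.76 n 21372 c 396.5 -252.1 size 59.8 241.2 ang of w 0.2
[]
[([397.0, -253.0, 4.0], 0.74), ([394.0, -253.0, 5.0], 0.57)]
bolt_knob [([457.0, 13.0, 161.0], 0.5)]
lever_ball [([496.0, 73.0, 159.0], 0.82)]
lever_pivot [([504.0, -7.0, 60.0], 0.92)]
stop_top [([631.0, -5.0, 116.0], 0.78)]
t 23.25 pos [ 396.  -254.2  194.7] yaw 90.7 open 0.997 F [ 0.3  0.2 -0.4] q6 -0.59
shift cm [27.05  6.43 -2.01] turn 87.7
```

View pics/w18.png

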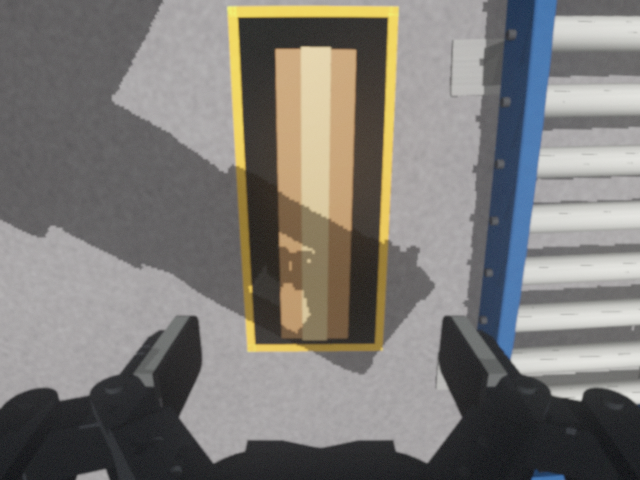

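View pics/s18.png

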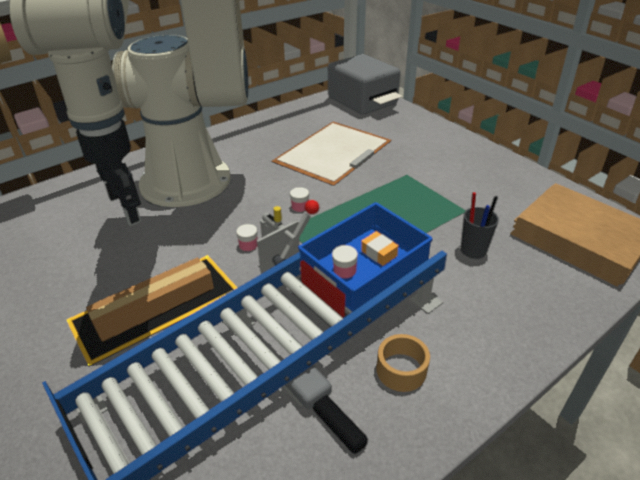

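move_arm(
  targets=[0.05,3,0.5,-2,-8,0.05,6,1.3,-2,-16,0.05,9,2,-2,-24,0.05,12,2.7,-2,-32,0.05,15,3.4,-2,-40,0.05,18,4.2,-2,-48,0.05,21,5,-2,-56,0.05,24,5.7,-2,-64,0.05,27,6.4,-2,-72,0.05,27,6.4,-2,-80],
  squeeze=40,
)

```text
clock: 24.25
eef_pos: [457.6, 19.2, 215.2]
tcp_rot: [3.141, -0.0, 2.988]
contact_force: [0.5, -0.3, 0.0]
opening: 0.526
```

move_arm(
  targets=[0.05,0,0,0,-8,0.05,0,0,0,-12.3,0.05,0,0,0,-12.3],
)

```text
clock: 24.55
eef_pos: [456.9, 16.5, 215.2]
tcp_rot: [-3.142, -0.001, -3.088]
contact_force: [0.1, 0.1, -0.2]
opening: 0.527
```

```bash
python3 - <<'E'
from fit import *
p=shot('wrist','w19')
for t in ('bolt_knob','lever_ball','lever_pivot','stop_top'): print(t,[(np.round(a['position']).tolist(),round(a['conf'],2)) for a in r.mark_of(p,t)])
s=r.sense(); print(proj(p,[[456.7,17,160]]))
E
python3 mv.py 457 17 107 183
```

```text
bolt_knob [([459.0, 15.0, 160.0], 0.85)]
lever_ball [([498.0, 73.0, 154.0], 0.85)]
lever_pivot [([500.0, -8.0, 58.0], 0.92)]
stop_top [([632.0, -3.0, 114.0], 0.7)]
[[320.07579173 251.61382728]]
t 24.8 pos [457.   16.3 215.4] yaw -177.1 open 0.527 F [-0.1 -0.3  0.4] q6 -1.59
shift cm [-1.000e-02  7.000e-02  1.084e+01] turn -0.1
```

View pics/w19.png

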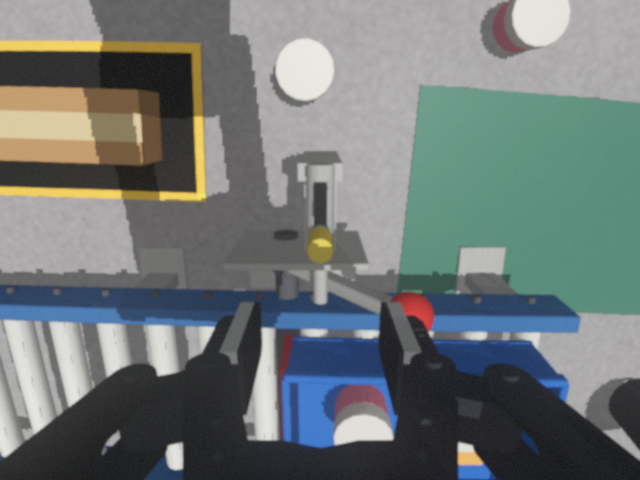

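Run:
```python
from fit import *
p=r.grab_frame('scene')
cv2.imwrite('pics/s20.png',cv2.resize(p['img'][180:290,220:350],None,fx=5,fy=5,interpolation=cv2.INTER_CUBIC))
q=r.grab_frame('wrist')
cv2.imwrite('pics/w20.png',cv2.resize(q['img'][140:330,210:450],None,fx=3,fy=3,interpolation=cv2.INTER_CUBIC))
```

```text
(no output)
```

View pics/s20.png

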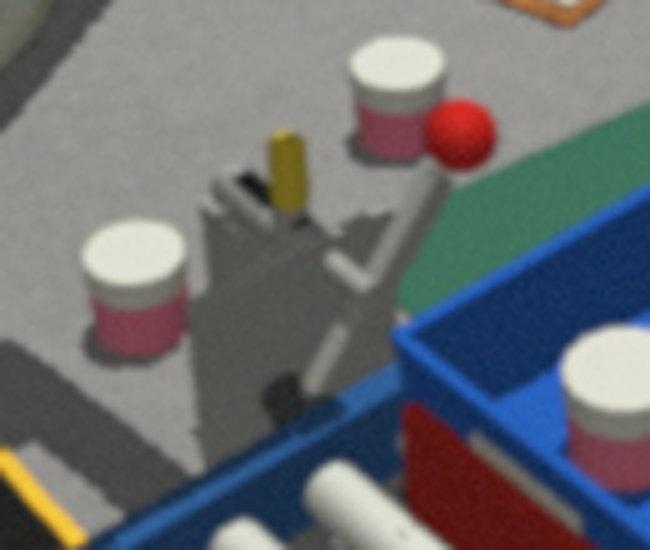

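View pics/w20.png

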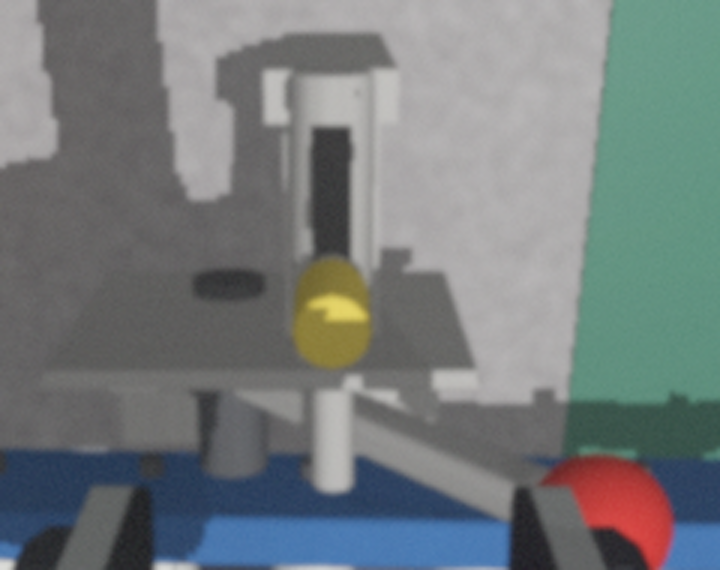

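move_arm(
  targets=[0.05,0,0,4,0,0.05,0,0,8,0,0.05,0,0,10.6,0,0.05,0,0,10.6,0,-1,0,0,10.6,0,-1,0,0,10.6,0,-1,0,0,10.6,0,-1,0,0,10.6,0],
)

```text
clock: 25.7
eef_pos: [458.4, 16.5, 111.0]
tcp_rot: [3.142, 0.003, -3.089]
contact_force: [-1.2, 0.2, 8.0]
opening: 0.169
```

```bash
python3 - <<'E'
from fit import *
p=r.grab_frame('scene')
cv2.imwrite('pics/s21.png',cv2.resize(p['img'][180:290,220:350],None,fx=5,fy=5,interpolation=cv2.INTER_CUBIC))
q=shot('wrist','w21')
E
python3 mv.py 430 17 110 183
```

```text
t 25.8 pos [458.4  16.5 111. ] yaw -177.0 open 0.167 F [0.  0.6 7.4] q6 -1.59
shift cm [2.83 0.2  0.09] turn -0.0
```

View pics/s21.png

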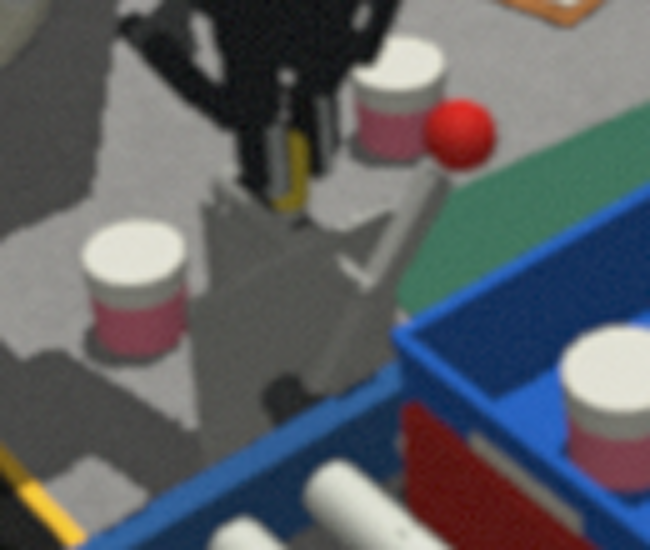

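View pics/w21.png

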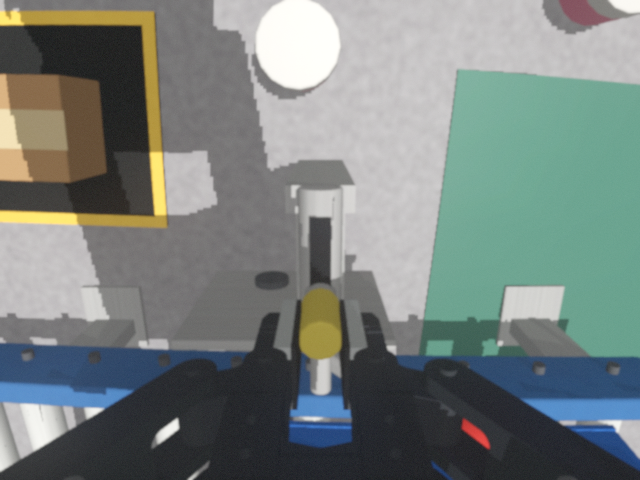

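move_arm(
  targets=[-1,0.5,0,0,0,-1,1,0,0,0,-1,1.5,0,0,0,-1,2,0,0,0,-1,2.4,0,0,0,-1,2.7,0,0,0,-1,2.7,0,0,0,-1,2.7,0,0,0,-1,2.7,0,0,0],
)

```text
clock: 26.7
eef_pos: [432.3, 15.1, 111.0]
tcp_rot: [-3.142, 0.005, -3.089]
contact_force: [3.0, 0.9, 8.1]
opening: 0.167
```

```bash
python3 - <<'E'
from fit import *
q=shot('wrist','w22'); print(r.mark_of(q,'bolt_knob')[:2])
E
python3 mv.py 430 17 210 183
```

```text
[{'position': [433.3, 18.4, 160.4], 'conf': 0.72}]
t 26.8 pos [432.3  15.1 111. ] yaw -177.0 open 0.165 F [2.4 0.8 8.8] q6 -1.59
shift cm [ 0.17  0.2  -9.9 ] turn -0.0
```

View pics/w22.png

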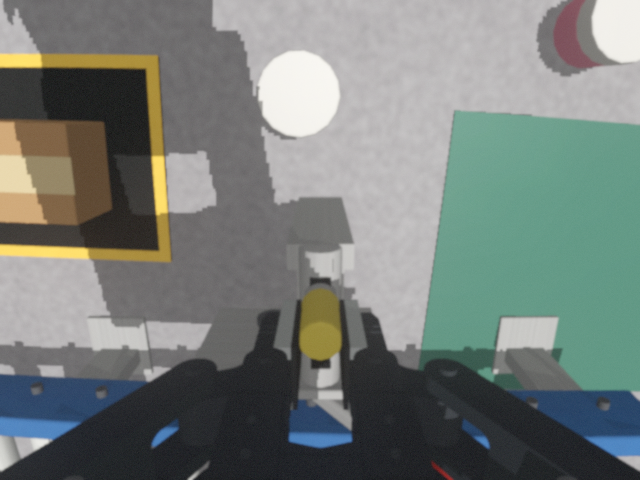

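move_arm(
  targets=[0,0,0,0,0,0,0,0,0,0,0,0,0,0,0,0,0,0,-4,0,0,0,0,-8,0,0,0,0,-12,0,0,0,0,-12,0],
  squeeze=25,
)

```text
clock: 27.5
eef_pos: [432.9, 15.0, 234.1]
tcp_rot: [-3.141, 0.008, -3.089]
contact_force: [-0.0, -0.7, 0.3]
opening: 0.498
```

```bash
python3 mv.py 496 74 230 93
```

```text
t 27.5 pos [432.9  15.  234.1] yaw -177.0 open 0.498 F [-0.  -0.7  0.3] q6 -1.59
shift cm [-6.61  5.56  0.46] turn 90.0
```

move_arm(
  targets=[0.2,-1,1,0,8,0.2,-2,2,0,16,0.2,-3,3,0,24,0.2,-4,4,0,32,0.2,-5,5,0,40,0.2,-6.5,5.6,0,48,0.2,-6.5,5.6,0,56,0.2,-6.5,5.6,0,64,0.2,-6.5,5.6,0,72,0.2,-6.5,5.6,0,80],
)

```text
clock: 28.5
eef_pos: [491.2, 74.2, 228.2]
tcp_rot: [-3.14, -0.0, 1.792]
contact_force: [-0.2, 0.2, -1.1]
opening: 0.6
```

move_arm(
  targets=[0.2,0,0,0,8,0.2,0,0,0,10,0.2,0,0,0,10],
)

```text
clock: 28.8
eef_pos: [491.3, 74.2, 228.4]
tcp_rot: [-3.14, 0.0, 1.623]
contact_force: [-0.2, -0.7, 0.1]
opening: 0.602
```

```bash
python3 - <<'E'
from fit import *
q=shot('wrist','w23'); print(r.mark_of(q,'lever_ball')[:2],r.mark_of(q,'bolt_knob')[:1])
for z in (155,160,165): print(proj(q,[[496,74,z]]))
m=r.outline_of(q,'lever_ball')
E
python3 mv.py 496 74 115 93
```

```text
[{'position': [496.5, 74.2, 157.2], 'conf': 0.69}] [{'position': [433.7, 17.9, 156.3], 'conf': 0.78}]
[[327.8169611  243.81038445]]
[[327.95506486 246.18688937]]
[[328.09844657 248.65473376]]
t 29.0 pos [491.8  74.2 229. ] yaw 93.1 open 0.598 F [0.3 0.3 0.3] q6 0.09
shift cm [-0.05  0.43 11.4 ] turn 0.1
```

View pics/w23.png

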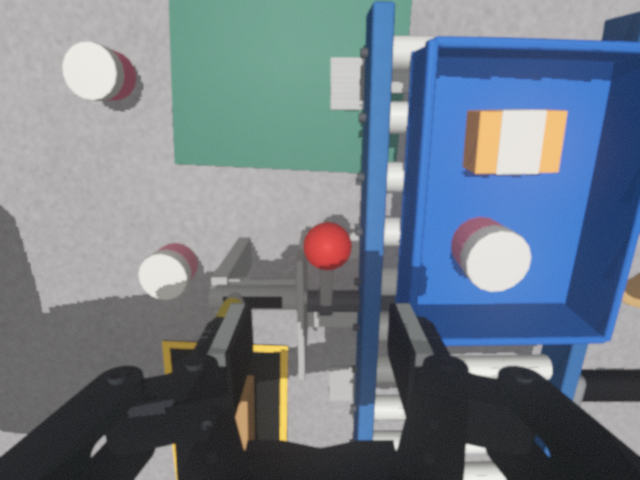

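move_arm(
  targets=[0.2,0,0.4,4,0,0.2,0,0.4,8,0,0.2,0,0.4,11.4,0,0.2,0,0.4,11.4,0,-1,0,0.4,11.4,0,-1,0,0.4,11.4,0,-1,0,0.4,11.4,0,-1,0,0.4,11.4,0],
  squeeze=25,
)

```text
clock: 29.8
eef_pos: [495.8, 74.6, 116.9]
tcp_rot: [3.142, -0.0, 1.623]
contact_force: [-6.0, -0.0, 2.6]
opening: 0.331
```

```bash
python3 - <<'E'
from fit import *
q=shot('wrist','w24')
E
python3 mv.py 496 74 115 93
```

```text
t 29.85 pos [495.8  74.6 116.9] yaw 93.0 open 0.333 F [-5.7 -0.8  2.6] q6 0.09
shift cm [-0.06  0.02  0.19] turn 0.0
```

View pics/w24.png

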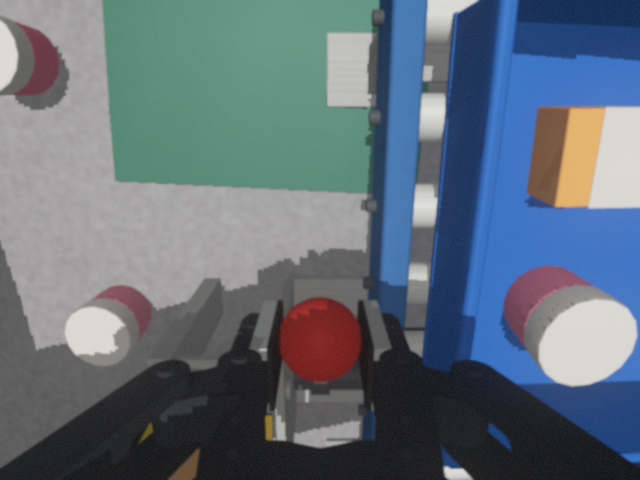

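move_arm(
  targets=[-1,-1.1,0,-0.8,0,-1,-2.3,0,-1.5,0,-1,-3.5,0,-2.1,0,-1,-4.8,0,-2.5,0,-1,-6.1,0,-2.8,0,-1,-7.5,0,-3,0,-1,-8.8,0,-3,0,-1,-10.2,0,-2.9,0,-1,-11.5,0,-2.7,0,-1,-12.9,0,-2.3,0],
)

```text
clock: 30.85
eef_pos: [502.8, -55.4, 139.6]
tcp_rot: [3.141, 0.0, 1.623]
contact_force: [-4.8, 0.2, 1.9]
opening: 0.329
```

```bash
python3 - <<'E'
from fit import *
q=shot('scene','s25'); q2=r.grab_frame('wrist'); cv2.imwrite('pics/w25.png',q2['img']); 
for t in ('lever_ball','tote','bolt_knob'): print(t,[(np.round(a['position']).tolist(),round(a['conf'],2)) for a in r.mark_of(q,t)])
from mv import *
print(lane(-130,-44.5))
E
python3 mv.py 502 -54 139 93
```

```text
lever_ball [([502.0, -46.0, 184.0], 0.88)]
tote [([630.0, 100.0, 78.0], 0.68)]
bolt_knob []
[502.47332439 -54.15854776]
t 31.1 pos [502.8 -55.9 139.4] yaw 93.0 open 0.326 F [-5.8 -3.1  1.2] q6 -0.16
shift cm [ 0.2  -0.07  0.04] turn -0.0
```

View pics/s25.png

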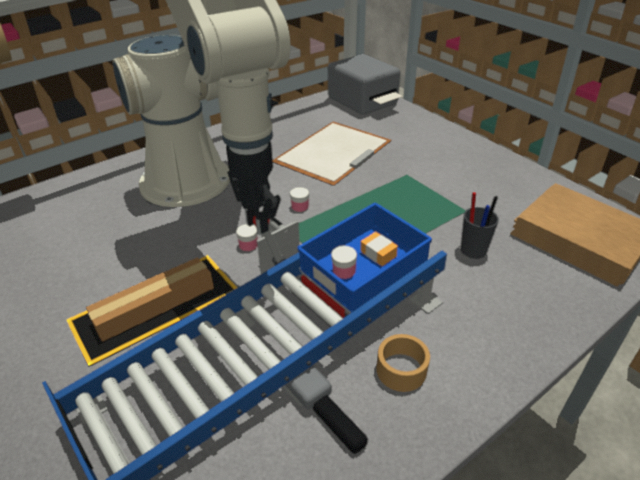

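View pics/w25.png

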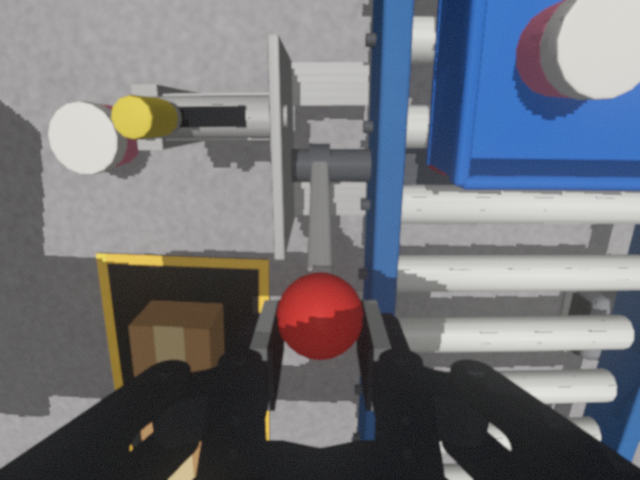

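move_arm(
  targets=[-1,0,0,0,0,-1,0,0,0,0,-1,0,0,0,0,-1,0,0,0,0,-1,0,0,0,0,-1,0,0,0,0,-1,0,0,0,0,-1,0,0,0,0,-1,0,0,0,0,-1,0,0,0,0],
)

```text
clock: 32.1
eef_pos: [502.8, -55.7, 139.4]
tcp_rot: [3.141, 0.002, 1.623]
contact_force: [-5.3, -3.6, 2.0]
opening: 0.328
```

move_arm(
  targets=[-1,0,0,0,0,-1,0,0,0,0,-1,0,0,0,0,-1,0,0,0,0,-1,0,0,0,0,-1,0,0,0,0,-1,0,0,0,0,-1,0,0,0,0,-1,0,0,0,0,-1,0,0,0,0],
)

```text
clock: 33.1
eef_pos: [502.8, -55.7, 139.4]
tcp_rot: [3.141, 0.002, 1.623]
contact_force: [-5.6, -3.5, 2.2]
opening: 0.327
```

Run:
```python
from fit import *
q=shot('scene','s26')
for t in ('lever_ball','tote','jar','flat_box'): print(t,[(np.round(a['position']).tolist(),round(a['conf'],2)) for a in r.mark_of(q,t)])
q=shot('wrist','w26'); print(r.sense()['clock'])
```

```text
lever_ball [([504.0, -45.0, 188.0], 0.63)]
tote [([634.0, 20.0, 78.0], 0.79), ([393.0, -255.0, 1.0], 0.26)]
jar [([294.0, 180.0, 1.0], 0.95), ([346.0, -4.0, -1.0], 0.88), ([625.0, -19.0, 80.0], 0.81)]
flat_box [([625.0, 60.0, 88.0], 0.67)]
33.4
```

View pics/s26.png

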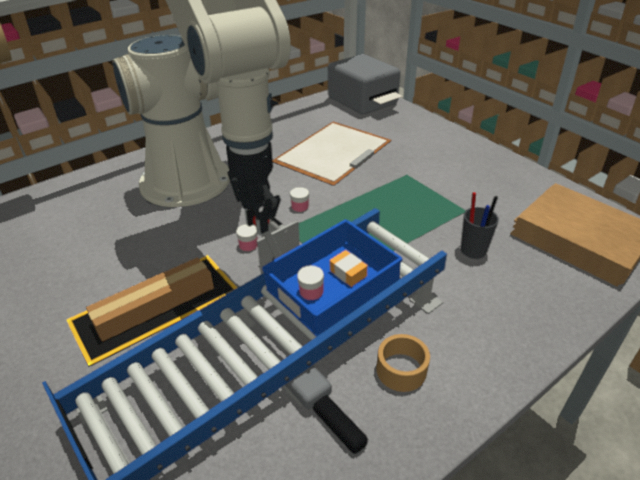

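The blade is down and the tote is rolling, with its origin at about y=20 and the goods upright. I'll wait while it runs down.

move_arm(
  targets=[-1,0,0,0,0,-1,0,0,0,0,-1,0,0,0,0,-1,0,0,0,0,-1,0,0,0,0,-1,0,0,0,0,-1,0,0,0,0,-1,0,0,0,0,-1,0,0,0,0,-1,0,0,0,0],
)

```text
clock: 34.4
eef_pos: [502.8, -55.7, 139.4]
tcp_rot: [3.141, 0.002, 1.623]
contact_force: [-5.8, -3.7, 2.4]
opening: 0.33
```

move_arm(
  targets=[-1,0,0,0,0,-1,0,0,0,0,-1,0,0,0,0,-1,0,0,0,0,-1,0,0,0,0,-1,0,0,0,0,-1,0,0,0,0,-1,0,0,0,0,-1,0,0,0,0,-1,0,0,0,0],
)

```text
clock: 35.4
eef_pos: [502.9, -55.7, 139.5]
tcp_rot: [3.141, 0.002, 1.623]
contact_force: [-4.5, -3.6, 1.6]
opening: 0.33
```

move_arm(
  targets=[-1,0,0,0,0,-1,0,0,0,0,-1,0,0,0,0,-1,0,0,0,0,-1,0,0,0,0,-1,0,0,0,0,-1,0,0,0,0,-1,0,0,0,0,-1,0,0,0,0,-1,0,0,0,0],
)

```text
clock: 36.4
eef_pos: [502.8, -55.7, 139.5]
tcp_rot: [3.141, 0.002, 1.623]
contact_force: [-5.1, -4.0, 2.6]
opening: 0.33
```

Run:
```python
from fit import *
q=shot('scene','s27')
for t in ('lever_ball','tote','jar','flat_box','carton'): print(t,[(np.round(a['position']).tolist(),round(a['conf'],2)) for a in r.mark_of(q,t)])
print(r.sense()['clock'])
```

```text
lever_ball [([503.0, -49.0, 187.0], 0.53)]
tote [([646.0, -156.0, 69.0], 0.79)]
jar [([634.0, -197.0, 73.0], 0.93), ([290.0, 177.0, -2.0], 0.6)]
flat_box [([638.0, -117.0, 78.0], 0.59)]
carton [([396.0, -254.0, 5.0], 0.85), ([670.0, 394.0, -4.0], 0.55)]
36.7
```

View pics/s27.png

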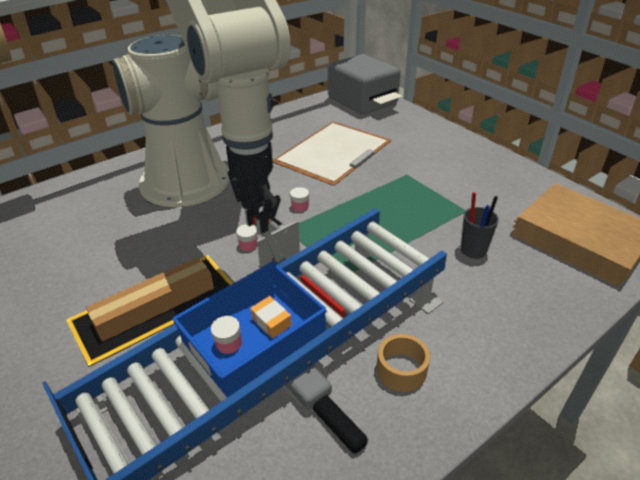

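move_arm(
  targets=[-1,0,0,0,0,-1,0,0,0,0,-1,0,0,0,0,-1,0,0,0,0,-1,0,0,0,0,-1,0,0,0,0,-1,0,0,0,0,-1,0,0,0,0,-1,0,0,0,0,-1,0,0,0,0],
)

```text
clock: 37.7
eef_pos: [502.8, -55.7, 139.5]
tcp_rot: [3.141, 0.002, 1.623]
contact_force: [-5.7, -3.5, 1.4]
opening: 0.325
```

move_arm(
  targets=[-1,0,0,0,0,-1,0,0,0,0,-1,0,0,0,0,-1,0,0,0,0,-1,0,0,0,0,-1,0,0,0,0,-1,0,0,0,0,-1,0,0,0,0,-1,0,0,0,0,-1,0,0,0,0],
)

```text
clock: 38.7
eef_pos: [502.9, -55.7, 139.5]
tcp_rot: [3.141, 0.002, 1.623]
contact_force: [-5.7, -3.4, 1.9]
opening: 0.326
```

move_arm(
  targets=[-1,0,0,0,0,-1,0,0,0,0,-1,0,0,0,0,-1,0,0,0,0,-1,0,0,0,0,-1,0,0,0,0,-1,0,0,0,0,-1,0,0,0,0,-1,0,0,0,0,-1,0,0,0,0],
)

```text
clock: 39.7
eef_pos: [502.8, -55.7, 139.5]
tcp_rot: [3.141, 0.002, 1.623]
contact_force: [-5.0, -2.9, 1.5]
opening: 0.329
```

Run:
```python
from fit import *
q=shot('scene','s28')
for t in ('lever_ball','tote','jar','flat_box','carton'): print(t,[(np.round(a['position']).tolist(),round(a['conf'],2)) for a in r.mark_of(q,t)])
print(r.sense()['clock'])
from mv import lane
print(lane(0,-369))
```

```text
lever_ball [([504.0, -45.0, 186.0], 0.66)]
tote [([654.0, -341.0, 62.0], 0.83)]
jar [([342.0, -1.0, 0.0], 0.96), ([290.0, 179.0, -2.0], 0.69), ([645.0, -383.0, 67.0], 0.66)]
flat_box [([649.0, -300.0, 72.0], 0.56)]
carton [([626.0, -2.0, 77.0], 0.71)]
40.0
[ 649.06880255 -371.50696163]
```

View pics/s28.png

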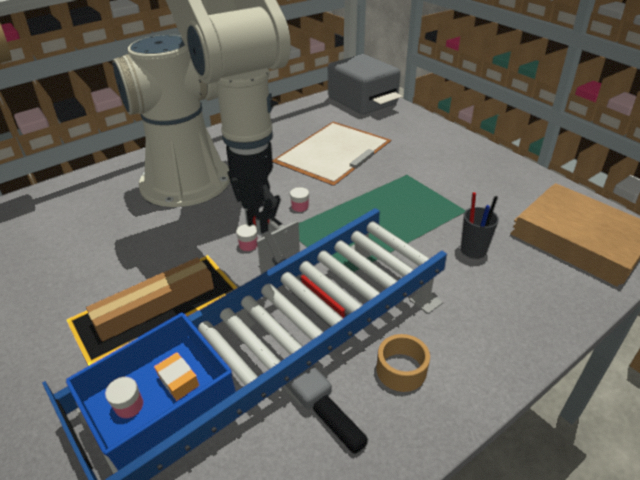

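move_arm(
  targets=[-1,0,0,0,0,-1,0,0,0,0,-1,0,0,0,0,-1,0,0,0,0,-1,0,0,0,0,-1,0,0,0,0,-1,0,0,0,0,-1,0,0,0,0,-1,0,0,0,0,-1,0,0,0,0],
)

```text
clock: 41.0
eef_pos: [502.8, -55.7, 139.5]
tcp_rot: [3.141, 0.002, 1.623]
contact_force: [-4.6, -3.3, 1.5]
opening: 0.327
```

Run:
```python
from fit import *
q=shot('scene','s29')
for t in ('lever_ball','tote'): print(t,[(np.round(a['position']).tolist(),round(a['conf'],2)) for a in r.mark_of(q,t)])
print(r.sense()['clock'])
```

```text
lever_ball [([504.0, -45.0, 185.0], 0.54)]
tote [([656.0, -372.0, 59.0], 0.82)]
41.15
```

View pics/s29.png

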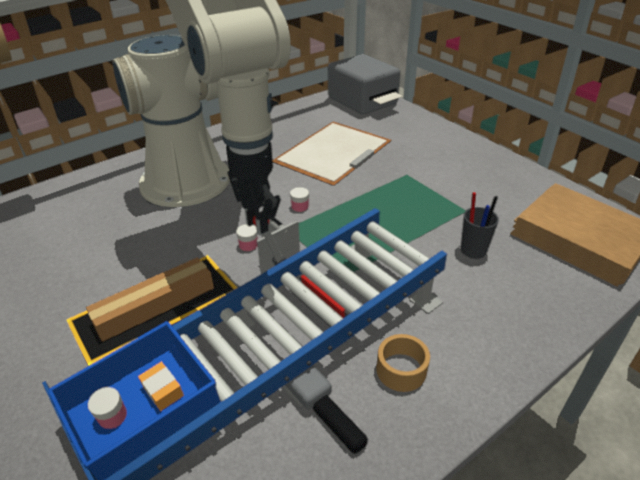

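The tote is at the end plate with both products inside. Next I'll bring the lever back.

move_arm(
  targets=[-1,1.3,0,-0.4,0,-1,2.7,0,-0.6,0,-1,4.1,0,-0.7,0,-1,5.4,0,-0.7,0,-1,6.8,0,-0.5,0,-1,8.1,0,-0.2,0,-1,9.4,0,0.2,0,-1,10.6,0,0.8,0,-1,11.8,0,1.5,0,-1,13.1,0,2.4,0],
)

```text
clock: 42.15
eef_pos: [495.7, 77.0, 115.3]
tcp_rot: [3.141, 0.001, 1.624]
contact_force: [-9.2, -27.5, 40.0]
opening: 0.326
```

move_arm(
  targets=[-1,0,0,0,0,-1,0,0,0,0],
)

```text
clock: 42.35
eef_pos: [495.5, 78.0, 114.9]
tcp_rot: [-3.141, -0.001, 1.624]
contact_force: [-5.6, 2.5, 0.6]
opening: 0.328
```

```bash
python3 - <<'E'
from fit import *
q=shot('scene','s30')
for t in ('lever_ball','tote','stop_top'): print(t,[(np.round(a['position']).tolist(),round(a['conf'],2)) for a in r.mark_of(q,t)])
cv2.imwrite('pics/s30c.png',cv2.resize(q['img'][180:330,220:380],None,fx=4,fy=4,interpolation=cv2.INTER_CUBIC))
E
python3 mv.py 496 74 230 93
```

```text
lever_ball [([495.0, 73.0, 163.0], 0.9)]
tote [([657.0, -365.0, 58.0], 0.84)]
stop_top [([626.0, -3.0, 115.0], 0.89), ([430.0, 12.0, 163.0], 0.34), ([496.0, 76.0, 160.0], 0.16)]
t 42.55 pos [495.6  77.9 115. ] yaw 93.0 open 0.327 F [-5.   3.1  1.5] q6 0.1
shift cm [ -0.38   0.02 -11.5 ] turn 0.0
```

View pics/s30c.png

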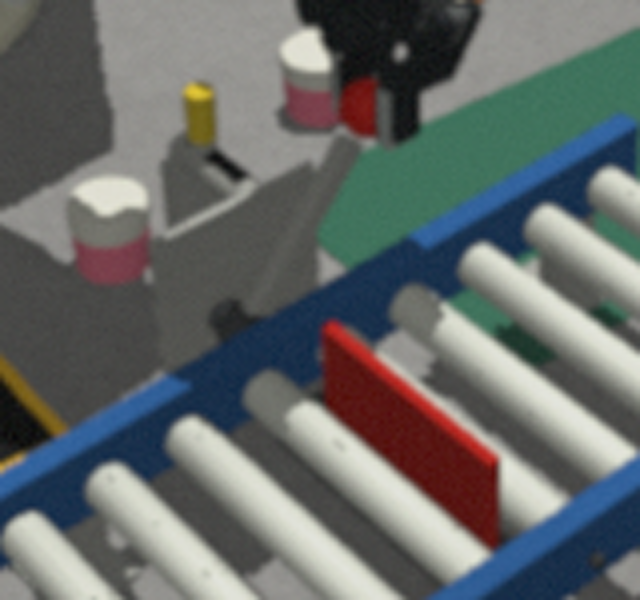

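move_arm(
  targets=[0.2,0,0,0,0,0.2,0,0,0,0,0.2,0,0,0,0,0.2,0,0,-4,0,0.2,0,0,-8,0,0.2,0,0,-11.5,0,0.2,0,0,-11.5,0],
  squeeze=40,
)

```text
clock: 43.25
eef_pos: [499.4, 77.1, 234.7]
tcp_rot: [3.132, -0.001, 1.623]
contact_force: [-0.8, 1.2, -0.8]
opening: 0.601
```

```bash
python3 - <<'E'
from fit import *
q=shot('wrist','w31')
for t in ('lever_ball','bolt_knob'): print(t,[(np.round(a['position']).tolist(),round(a['conf'],2)) for a in r.mark_of(q,t)])
print(proj(q,[[495.8,74.2,160]]))
E
python3 mv.py 431 15.5 230 183
```

```text
lever_ball [([498.0, 75.0, 157.0], 0.7)]
bolt_knob [([435.0, 18.0, 158.0], 0.81)]
[[313.19135251 246.75114915]]
t 43.4 pos [495.8  76.5 229.1] yaw 93.0 open 0.604 F [ 0.4  0.6 -0.3] q6 0.1
shift cm [-5.75 -6.79 -0.09] turn 90.0
```

View pics/w31.png

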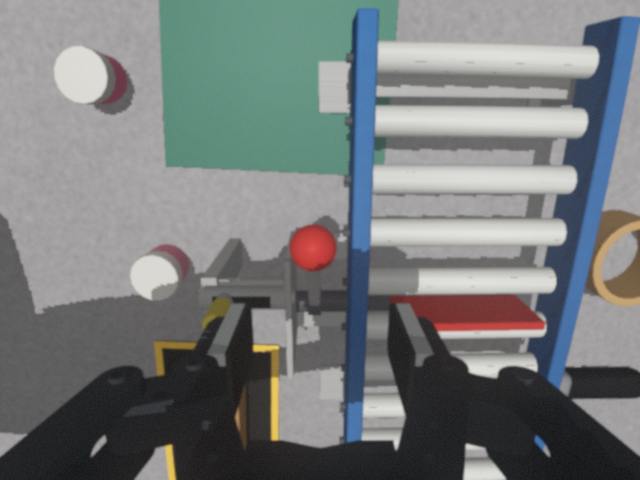

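move_arm(
  targets=[0.05,-1,-1,0,-8,0.05,-2,-2,0,-16,0.05,-3,-3,0,-24,0.05,-4,-4,0,-32,0.05,-5,-5,0,-40,0.05,-5.7,-6.8,0,-48,0.05,-5.7,-6.8,0,-56,0.05,-5.7,-6.8,0,-64,0.05,-5.7,-6.8,0,-72,0.05,-5.7,-6.8,0,-80],
)

```text
clock: 44.4
eef_pos: [430.0, 15.9, 227.9]
tcp_rot: [-3.141, -0.003, 3.025]
contact_force: [0.7, 0.2, -0.6]
opening: 0.523
```

move_arm(
  targets=[0.05,0,0,0,-8,0.05,0,0,0,-10,0.05,0,0,0,-10,0.05,0,0,0,-10],
)

```text
clock: 44.8
eef_pos: [430.4, 16.0, 228.5]
tcp_rot: [3.142, -0.002, -3.091]
contact_force: [0.5, 0.4, -0.2]
opening: 0.525
```

```bash
python3 - <<'E'
from fit import *
q=shot('wrist','w32')
for t in ('lever_ball','bolt_knob'): print(t,[(np.round(a['position']).tolist(),round(a['conf'],2)) for a in r.mark_of(q,t)])
print(proj(q,[[431,15.5,160]]))
E
python3 mv.py 432 15.5 111 183
```

```text
lever_ball []
bolt_knob [([433.0, 16.0, 156.0], 0.69)]
[[318.39482297 246.16846331]]
t 44.95 pos [430.8  16.  229.1] yaw -177.1 open 0.526 F [ 0.6 -0.1 -1. ] q6 -1.59
shift cm [-0.13 -0.06 11.81] turn -0.1
```

View pics/w32.png

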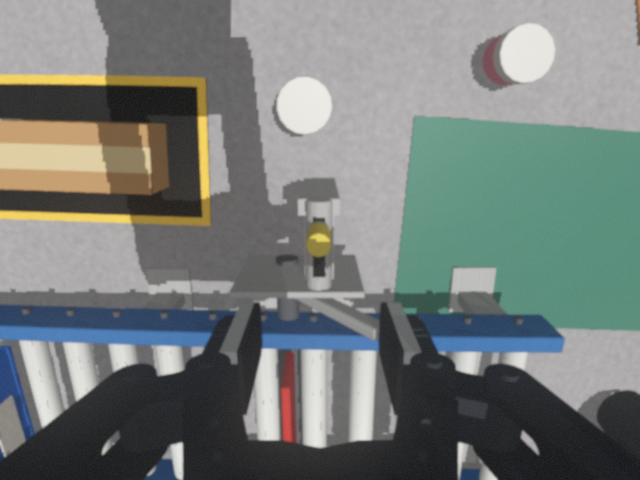

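move_arm(
  targets=[0.05,-0.1,0,4,0,0.05,-0.1,0,8,0,0.05,-0.1,0,11.8,0,0.05,-0.1,0,11.8,0,-1,-0.1,0,11.8,0,-1,-0.1,0,11.8,0,-1,-0.1,0,11.8,0,-1,-0.1,0,11.8,0,-1,-0.1,0,11.8,0],
  squeeze=30,
)

```text
clock: 45.85
eef_pos: [433.6, 15.3, 113.4]
tcp_rot: [-3.14, 0.004, -3.089]
contact_force: [1.1, -5.3, -1.9]
opening: 0.166
```

move_arm(
  targets=[-1,-0.5,0,0,0,-1,-1,0,0,0,-1,-1.5,0,0,0,-1,-2,0,0,0,-1,-2.3,0,0,0,-1,-2.6,0,0,0,-1,-2.7,0,0,0,-1,-2.8,0,0,0,-1,-2.8,0,0,0,-1,-2.8,0,0,0],
)

```text
clock: 46.85
eef_pos: [459.5, 16.8, 113.3]
tcp_rot: [-3.14, -0.0, -3.089]
contact_force: [-6.2, -6.3, 5.2]
opening: 0.167
```

```bash
python3 - <<'E'
from fit import *
q=shot('wrist','w33')
for t in ('lever_ball','bolt_knob'): print(t,[(np.round(a['position']).tolist(),round(a['conf'],2)) for a in r.mark_of(q,t)])
E
python3 mv.py 458.5 16.5 111 183
```

```text
lever_ball [([495.0, 73.0, 160.0], 0.58)]
bolt_knob [([458.0, 18.0, 157.0], 0.9)]
t 47.0 pos [459.6  16.8 113.3] yaw -177.0 open 0.166 F [-5.8 -5.4  4.8] q6 -1.59
shift cm [ 0.11 -0.02  0.23] turn 0.0
```

View pics/w33.png

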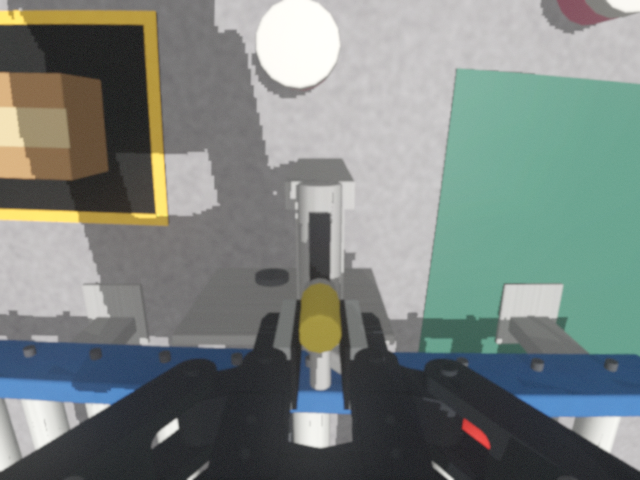

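move_arm(
  targets=[0,0,0,0,0,0,0,0,0,0,0,0,0,0,0,0,0,0,-4,0,0,0,0,-8,0,0,0,0,-10,0,0,0,0,-10,0],
)

```text
clock: 47.7
eef_pos: [462.3, 17.7, 214.8]
tcp_rot: [-3.142, 0.007, -3.089]
contact_force: [-1.0, -0.3, -0.3]
opening: 0.497
```

```bash
python3 - <<'E'
from fit import *
q=shot('wrist','w34')
for t in ('lever_ball','bolt_knob'): print(t,[(np.round(a['position']).tolist(),round(a['conf'],2)) for a in r.mark_of(q,t)])
for t in ([456.7,17,160],[495.8,74.2,160]): print(proj(q,[t]))
q=shot('scene','s34')
for t in ('lever_ball','bolt_knob','tote','jar','flat_box','carton','stop_top'): print(t,[(np.round(a['position']).tolist(),round(a['conf'],2)) for a in r.mark_of(q,t)])
q=shot('top','t34')
for t in ('lever_ball','bolt_knob','tote','jar','flat_box','carton','tape_roll','pen_cup','scanner'): print(t,[(np.round(a['position']).tolist(),round(a['conf'],2)) for a in r.mark_of(q,t)])
E
python3 mv.py 458.5 16.5 111 183
```

```text
lever_ball [([497.0, 72.0, 158.0], 0.82)]
bolt_knob [([457.0, 22.0, 157.0], 0.98)]
[[318.46893345 242.11935956]]
[[408.34687189 307.65999891]]
lever_ball [([496.0, 74.0, 161.0], 0.83)]
bolt_knob [([453.0, 16.0, 163.0], 0.48)]
tote [([655.0, -368.0, 59.0], 0.68)]
jar [([347.0, -1.0, -1.0], 0.79), ([291.0, 179.0, -2.0], 0.64)]
flat_box [([649.0, -332.0, 67.0], 0.95)]
carton [([394.0, -253.0, 1.0], 0.86), ([645.0, -330.0, 69.0], 0.37)]
stop_top [([627.0, -4.0, 115.0], 0.93)]
lever_ball []
bolt_knob []
tote [([656.0, -371.0, 63.0], 0.91)]
jar [([645.0, -413.0, 65.0], 0.92), ([344.0, -5.0, -2.0], 0.85), ([291.0, 178.0, 0.0], 0.82)]
flat_box [([652.0, -330.0, 70.0], 0.92)]
carton [([400.0, -252.0, 4.0], 0.81)]
tape_roll [([816.0, 36.0, -2.0], 0.55), ([629.0, -1.0, 112.0], 0.36), ([651.0, -370.0, 63.0], 0.28)]
pen_cup [([671.0, 396.0, -2.0], 0.8)]
scanner [([798.0, -121.0, -0.0], 0.84)]
t 48.75 pos [459.9  17.5 211.5] yaw -177.0 open 0.498 F [-1.4 -0.3 -0.3] q6 -1.59
shift cm [ 0.15 -0.1  10.05] turn -0.0
```

View pics/w34.png

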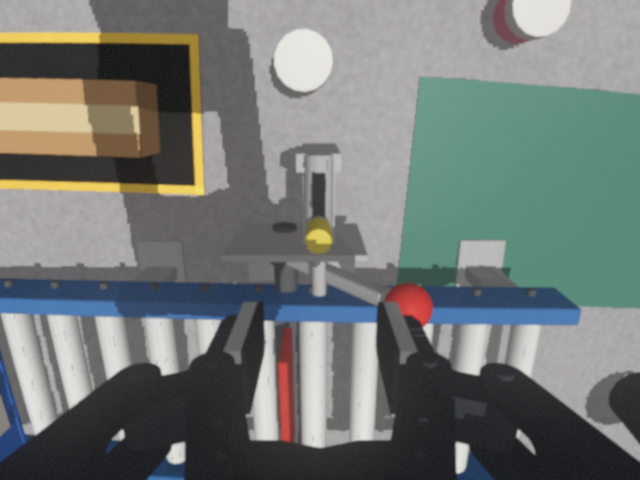

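View pics/s34.png

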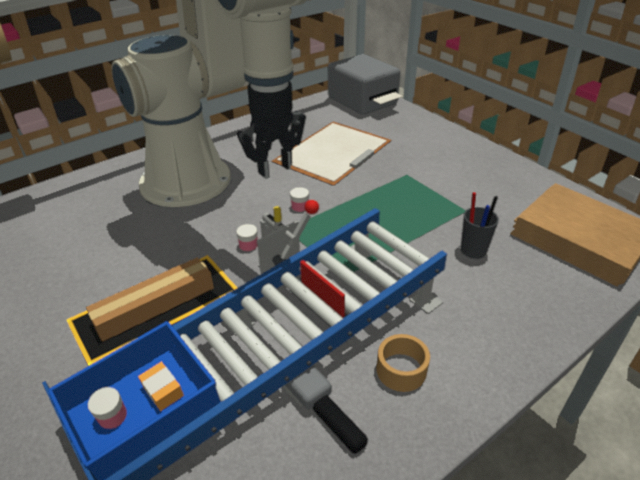

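Run:
```python
from h import *
print(r.sense()['clock'], r.sign_off())
```

```text
the job is handed in; nothing more can be done
48.75 None
```

The job is done and handed in at 48.75 s. The pink jar and the orange flat box, the only products on the green mat, are in the blue tote, and the tote rests at the end plate. The carton went onto the black mat before the bolt was drawn and the lever thrown. The lever was then brought back and the bolt pushed home.

**Last checks**
- **Tote:** it was measured at about (655, -370); the end-plate position works out at (649, -371.5). The jar and flat box were both found inside it.
- **Carton:** it lies flat within about 6 mm of the mat's middle, and was squared to the mat's length when set down.
- **Lever and bolt:** the lever ball's pixel position matches rest to 1–2 px. The bolt knob looks the same as in its home picture from before the draw, and its mark was within about 5 mm of home.
- **Other things:** the tape roll, pen cup and scanner have not moved beyond measurement noise.

**Irregularities**
- **Fingertip height:** the fingertips stood about 30 mm higher than the reported TCP. The first flat-box grasp closed above the box without touching it, so I corrected for the offset and grasped it again.
- **Knocked box:** the flat box was pushed about 3 cm aside before I reached it, so I measured it again before grasping.
- **Force at the lever stop:** returning the lever into its stop gave a brief reading of 40 N vertical and 27.5 N sideways at the wrist, well under the 120 N wrist limit. It came through the fingers on the ball, and the reading dropped back as the grip slipped.

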